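# Set up the bench bender from the stack of dies

### The arm

A 6-joint arm with a two-finger parallel gripper is mounted at the origin on the work surface. World frame = base frame: x ahead of the robot, y to its left, z up, the work surface at z = 0. Lengths are in m, angles in rad, forces in N, time in s.
With the tool pointing down it reaches from about 0.4 to 0.825 m from the base axis. Payload 7 kg.
Tool frame: the origin (TCP) lies between the finger pads; the fingertips stand 8 mm ahead of it and the grasp point (between the pads) lies 11 mm behind it; z points along the fingers, x is the direction in which the jaws open and shut, and the axes are right-handed (so a half turn about z gives the same grasp; the last joint's range is limited). The gripper opens to 88 mm and grips with 3 to 60 N. Pads are 19 mm wide; open, the fingers measure 130 mm over their backs; the gripper's body (78 mm by 193 mm) begins 47 mm behind the grasp point.
Start: joints at [-0.955, 0.359, 0.012, 0, -1.224, -0.288], TCP at [0.217, -0.639, 0.208] pointing down, gripper open.
Joint ranges: [-3.07, 3.07], [-1.43, 2.12], [-1.02, 1.25], [-3.03, 1.67], [-3.05, -0], [-3.03, 3.03]. Speed limits (rad/s): [2.39, 2.39, 3.01, 3.14, 3.14, 3.14].

### API

Orientations are given as a unit quaternion [w, x, y, z].
In Python, from cell import sensors, vision, workorder gives the robot as it stands.
- The arm moves only by the shell command python3 -m handwheel 'ROWS' [OPENING]. ROWS is JSON, a list of rows, each an object with "offset": the shift along the world's x, y, z in mm, a list of three; "yaw": the turn about the world's z in rad. In form: [{"offset": [tx, ty, tz], "yaw": yaw}, ...]. A call has 1 to 5 rows; each row is the pose to reach, as a shift and turn from the pose commanded when the call began; what a row does not reach only later rows make up. A row lasts 1/12 s, in which the tool goes at most 41.7 mm and 7.16 degrees, less where a joint would pass 70% of its speed; a pose out of reach is approached as far as the arm can. A call with a gripper value outside its range is refused whole. OPENING is the opening in per cent of the stroke, from 0 (shut) to 100 (fully open), set as the call begins (- or left out, the last holds). The fingers move at their own pace and stop on an object; the grip force is fixed at half the most. Time passes only in rows, so rows that repeat a pose let the fingers close. It gives the time, the measured TCP pose, the force and the opening at its end, in the units of the state.
- sensors.sense(): the state, without advancing time (a new reading comes with each control period).
- vision.snapshot(name): name is "scene" or "side" or "wrist"; returns a dict with "img" (420x560x3 uint8, red, green, blue), "range_z" (420x560 float32, m along the optical axis (not along the pixel's ray), 0 where there is no reading), "fx", "fy", "cx", "cy" (pixels), "origin" and "rotation" of the camera in the world. Camera axes: x right, y up, looking along -z (the intrinsics and any distortion apply to the point x, -y, -z); pixel columns grow to the right and rows downward; lengths in m; the calibration is good to about 2 mm. A picture is of the moment at which its call begins.
- workorder.job_done(): hands the job in, once; it reports no verdict.
Trained networks look in a picture, given as the dict that the camera call returned (one of the last four; its "shot" number tells which), for a name from the list of things; names that differ only in an ending like _2 or _b are one class to them, and where a whole thing is asked for, a point or a joint stands for the part that bears it (a point fixed in the world has none). Each returns a list of dicts, best first, with "confidence" (0 to 1); they miss things now and then, are a little off and sometimes report something else, mostly with a low value. They report only what shows in the picture. A call takes as long as a camera call. They do not tell look-alikes from the thing itself.
- vision.silhouettes(picture, thing): "region" (420x560 bool, what is visible of it) and "centre" ([row, column] in pixels, amid what is visible of it).
- vision.spot_point(picture, thing): "centre" ([row, column] in pixels: a listed point, or the origin of a listed thing).
The state is a dict: "t": time; "joints": joint angles; "dq": joint speeds; "tau": joint torques, N m; "tcp_pos": TCP position; "eef_rot": TCP orientation; "ft_force": force on the tool from outside, world axes, zero at the start; "wrist_torque": the same for the moment, N m; "opening": finger opening in m.
Only numpy, scipy, OpenCV 4.12 (cv2) and the standard library are available. Lean on these libraries where they do the work, as an engineer would, in place of code of your own. Each camera call takes 0.05 s, during which the arm holds its last target.

### The job

Take the stack of three bending dies apart and set up the bench bender: lay the middle-sized die flat on the bender's round seat with the two holes lined up, and push the pin from its wooden stand down through both until its head rests on the die. The largest die goes flat in the larger round dish and the smallest die flat in the smaller dish.

Things in the scene. Friction and masses are not known exactly. Their poses are not given: they have to be found in the camera images.
- die_large: Bottom die of the stack: steel disc, 62 mm diameter, 24 mm thick, with an upright 20 mm through hole in its middle and a shallow groove (12 mm high, 3 mm deep) round its rim between two flanges. Origin at its very centre (12 mm above its underside), z along the hole. 0.3 to 0.6 kg. At the start the stack stands on a plywood square fixed to the bench (84 mm, 10 mm thick), all three dies about one axis, simply resting on one another.
- die_middle: Middle die of the stack: the same, 50 mm diameter, 24 mm thick, 20 mm hole; origin at its centre. 0.2 to 0.4 kg.
- die_small: Top die of the stack: the same, 38 mm diameter, 24 mm thick, 20 mm hole; origin at its centre. 0.1 to 0.2 kg.
- pin: Dark steel retaining pin standing upright in its wooden stand. Round grip head 28 mm diameter, 24 mm high; below it a shank 14 mm diameter, 46 mm long, its last 8 mm tapering to 8 mm. Origin on the axis at the underside of the head, z up towards the head. 0.12 kg.
- bender_seat (a point): Centre of the bender's seat: the flat top, 30 mm above the bench, of a dark steel ring boss (66 mm outside diameter) with an upright 20 mm hole right through. z up. The boss stands on a grey base plate 140 x 106 x 10 mm fixed to the bench; the plate's fence and two rollers stay lower (24 mm or less) than the seat.
- dish_large: Larger round steel dish fixed to the bench: 90 mm outside, about 83 mm inside, floor 3.5 mm above the bench, rim 6 mm above the bench. Origin at the centre of its underside, on the bench.
- dish_small: Smaller round steel dish fixed to the bench: 66 mm outside, about 59 mm inside, floor 3.5 mm above the bench, rim 6 mm above the bench. Origin at the centre of its underside, on the bench.
- pin_stand: Pale wooden block 56 x 56 x 54 mm high, fixed to the bench, with an upright 18 mm hole in which the pin stands, its head resting on the block's top. Origin at the centre of its underside, on the bench.
Things that resemble listed ones, but are neither listed nor needed, are in the scene too. What is shaped like the dish_large but orange or turquoise is not meant. What is shaped like the pin but green is not meant.

How it is judged:
At the end, for the whole second after the job is handed in: Middle die flat on the seat (within 8 mm of its axis); pin upright in both holes (6 mm), its head within 3 mm of the die's top; large and small dies flat on the floors of the large and small dish (within 13 mm of centre). Heights within 2 mm, level within 0.06 rad; all at rest (horizontal distance between die_middle and bender_seat below 0.008 m and z of die_middle in the frame of bender_seat between 0.01 and 0.014 m and angle between the z axis of die_middle and the z axis of bender_seat, either way round below 0.06 rad and horizontal distance between pin and bender_seat below 0.006 m and z of pin in the frame of bender_seat between 0.021 and 0.027 m and angle between pin's own z axis and vertical below 0.1 rad and horizontal distance between die_large and dish_large below 0.013 m and z of die_large in the frame of dish_large between 0.0135 and 0.0175 m and angle between the z axis of die_large and the z axis of dish_large, either way round below 0.06 rad and horizontal distance between die_small and dish_small below 0.013 m and z of die_small in the frame of dish_small between 0.0135 and 0.0175 m and angle between the z axis of die_small and the z axis of dish_small, either way round below 0.06 rad and linear speed of each of die_large, die_middle, die_small, pin below 0.02 m/s); the robot touches nothing.
It also fails if it takes over 120 s, if anything falls off the work surface, if the arm or the gripper's body presses on something with over 40 N, if the wrist force passes 120 N, or if a joint passes its speed limit or range.

## Working session

There is one attempt and no reset: what is moved stays moved. The work goes in short steps, Python scripts to look and compute and a shell command to move; the robot and the scene stay as the last step left them, time stands still between calls to the robot, and variables do not carry over. Pictures are saved under pics/ and viewed, and the job is handed in when it is done.

```bash
ls; mkdir -p pics; cat > h.py <<'E'
import numpy as np, cv2
from cell import sensors, vision, workorder
def snap(n,f=None):
    p=vision.snapshot(n)
    if f: cv2.imwrite('pics/'+f,cv2.cvtColor(p['img'],cv2.COLOR_RGB2BGR))
    return p
def cloud(p):
    z=p['range_z'];h,w=z.shape
    c,r=np.meshgrid(np.arange(w),np.arange(h))
    P=np.stack([(c-p['cx'])/p['fx']*z,-(r-p['cy'])/p['fy']*z,-z],-1)
    return P@np.array(p['rotation']).T+np.array(p['origin'])
def ray(p,rc,zw):
    d=np.array([(rc[1]-p['cx'])/p['fx'],-(rc[0]-p['cy'])/p['fy'],-1.])
    d=np.array(p['rotation'])@d; o=np.array(p['origin'])
    return o+d*(zw-o[2])/d[2]
E
python3 - <<'E'
from h import *
for n in ['scene','side','wrist']:
    p=snap(n,n+'0.png'); print(n,p['origin'],np.round(p['rotation'],3).tolist(),p['fx'],p['cx'],[k for k in p])
print(sensors.sense())
E
```

```text
pics
scene [ 1.01183415 -0.57325735  0.82152588] [0.853, 0.353, 0.145, 0.356] 487.71303928544586 285.96269338758816 ['img', 'range_z', 'fx', 'fy', 'cx', 'cy', 'origin', 'rotation', 'shot']
side [0.11594833 0.55838261 0.57665921] [-0.246, -0.122, 0.451, 0.85] 427.9100334877215 282.43602406170106 ['img', 'range_z', 'fx', 'fy', 'cx', 'cy', 'origin', 'rotation', 'shot']
wrist [ 0.13719346 -0.66500684  0.38267093] [0.575, -0.09, -0.127, 0.803] 290.9421480993129 278.0264879266073 ['img', 'range_z', 'fx', 'fy', 'cx', 'cy', 'origin', 'rotation', 'shot']
{'t': 0.15, 'joints': array([-9.54890390e-01,  3.59203395e-01,  1.12732200e-02, -2.41232402e-04,
       -1.22410361e+00, -2.88095827e-01]), 'dq': array([-0.00044364, -0.0032547 ,  0.00109379,  0.00181018,  0.00158547,
       -0.00044937]), 'tau': array([-3.58262432e-04, -5.83275604e+01,  2.93291563e+01,  7.00130180e+00,
        8.77375278e-03, -9.26097232e-05]), 'tcp_pos': array([ 0.21716844, -0.63869641,  0.2070543 ]), 'eef_rot': array([-5.47543174e-04,  5.82282983e-01,  8.12985936e-01,  3.09651296e-04]), 'ft_force': array([ 0.46606665, -0.10308717, -0.36258445]), 'wrist_torque': array([-0.05737825,  0.03086923, -0.07221567]), 'opening': 0.08756658532293049}
```

Rotation is a quaternion; fix the helper.

```bash
sed -i "s/np.array(p\['rotation'\])/RM(p)/" h.py; cat >> h.py <<'E'
from scipy.spatial.transform import Rotation as R
def RM(p):
    w,x,y,z=p['rotation']; return R.from_quat([x,y,z,w]).as_matrix()
E
python3 -c "
import cv2,numpy as np
cv2.imwrite('pics/both0.png',cv2.resize(np.hstack([cv2.imread('pics/side0.png'),cv2.imread('pics/wrist0.png')]),(800,300)))"
```

```text
(no output)
```

View pics/scene0.png

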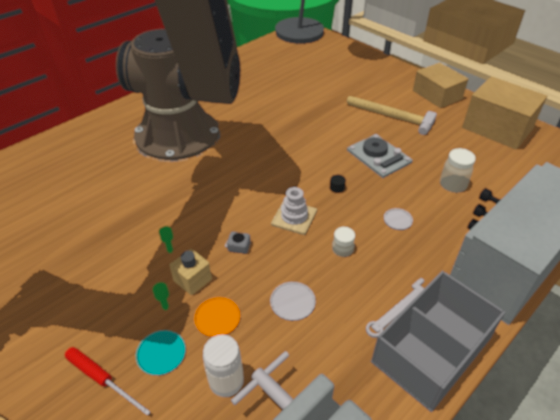

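View pics/both0.png

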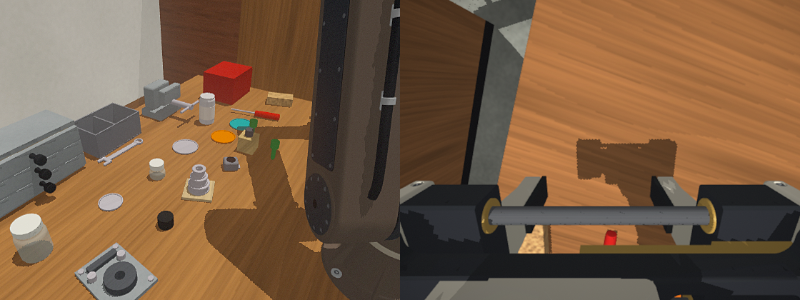

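View pics/side0.png

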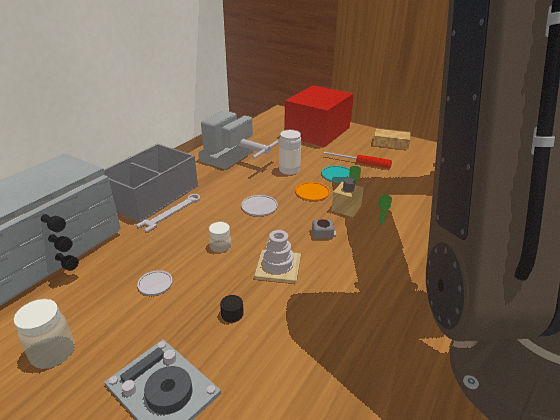

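Scene picture: the stack is at (col 295, row 205) on plywood. The seat boss is at (376,147) and the pin with a dark head is on its stand at (189,260). The large steel dish is at (293,300) and the small dish at (398,219).

Look-alikes:
- **Dish:** orange (217,316) and turquoise (161,352), both excluded by colour.
- **Pin:** green (166,238) and (161,295), excluded by colour.
- **Dark round items:** black knob (338,184) and grey block (238,242), neither of them listed.

Next I'll measure.

```bash
python3 - <<'E'
from h import *
for n in ['scene','side']:
    p=snap(n); C=cloud(p); rz=p['range_z']
    print(n,'bench z med',np.median(C[...,2][(rz>0)]))
    for th,zz in [('die_large',.022),('die_middle',.046),('die_small',.070),('pin',.054),('bender_seat',.03),('dish_large',0.0),('dish_small',0.0),('pin_stand',0)]:
        for d in vision.spot_point(p,th)[:3]:
            rc=d['centre']; print(th,round(d['confidence'],2),np.round(rc,1),'ray',np.round(ray(p,rc,zz),4))
    # top-face fits from cloud
    def fit(name,rcs,zlo,zhi,rad):
        c=C[int(rcs[0]),int(rcs[1])][:2]
        m=(rz>0)&(C[...,2]>zlo)&(C[...,2]<zhi)&(np.hypot(C[...,0]-c[0],C[...,1]-c[1])<rad)
        if m.sum()<8: print(name,'few',c);return
        q=C[m]; pts=q[:,:2].astype(np.float32)
        (x,y),r=cv2.minEnclosingCircle(pts)
        print(name,'n',m.sum(),'encl',round(x,4),round(y,4),round(r,4),'mean',np.round(q.mean(0),4),'zmed',np.round(np.median(q[:,2]),4))
    S={'scene':dict(stack=(196,294),seat=(147,376),pin=(259,189),dl=(300,293),ds=(219,398)),'side':dict(stack=(240,279),seat=(387,168),pin=(184,349),dl=(205,260),ds=(283,155))}[n]
    fit('small top',S['stack'],.076,.09,.04)
    fit('seat',S['seat'],.026,.04,.05)
    fit('pin head',S['pin'],.07,.09,.03)
    fit('dl',S['dl'],.0045,.012,.055); fit('ds',S['ds'],.0045,.012,.045)
    im=p['img']
    for k,v in S.items():
        y,x=v; cv2.imwrite(f'pics/{n}_{k}.png',cv2.resize(cv2.cvtColor(im[max(0,y-40):y+40,max(0,x-40):x+40],cv2.COLOR_RGB2BGR),(300,300),interpolation=cv2.INTER_CUBIC))
ims=[cv2.imread(f'pics/{n}_{k}.png') for n in ['scene'] for k in ['stack','seat','pin','dl']]
ims[0:0]=[]
cv2.imwrite('pics/crop.png',np.vstack([np.hstack(ims[:2]),np.hstack(ims[2:])]))
E
```

```text
scene bench z med 0.000542372698063398
die_large 0.49 [211.1 293.2] ray [ 0.4632 -0.001   0.022 ]
die_middle 0.53 [205. 294.] ray [ 0.4672 -0.003   0.046 ]
die_small 0.65 [198.8 296. ] ray [ 0.4734 -0.0034  0.07  ]
die_small 0.5 [146.  372.5] ray [0.4743 0.2695 0.07  ]
pin 0.79 [296.1 163.6] ray [ 0.472  -0.3588  0.054 ]
pin 0.77 [235.2 165.4] ray [ 0.3461 -0.2668  0.054 ]
pin 0.51 [262.1 189.9] ray [ 0.4408 -0.2739  0.054 ]
bender_seat 0.66 [143.9 374.1] ray [0.4431 0.3246 0.03  ]
bender_seat 0.24 [300.7 287. ] ray [ 0.6315 -0.1888  0.03  ]
dish_large 0.93 [354.3 161.5] ray [ 0.5382 -0.4206  0.    ]
dish_large 0.7 [301.9 292.1] ray [ 0.6262 -0.169   0.    ]
dish_large 0.66 [315.5 215.8] ray [ 0.5436 -0.2975  0.    ]
dish_small 0.63 [217.  394.8] ray [0.6291 0.1707 0.    ]
pin_stand 0.71 [277.6 193.2] ray [ 0.4388 -0.273   0.    ]
pin_stand 0.52 [218.9 394.8] ray [0.6328 0.1656 0.    ]
small top n 141 encl 0.4644 -0.0011 0.0197 mean [ 0.4649 -0.002   0.0811] zmed 0.0814
seat n 284 encl 0.4466 0.3268 0.0354 mean [0.4456 0.3248 0.0297] zmed 0.0299
pin head n 152 encl 0.4408 -0.2775 0.0
[... 630 characters left out ...]
3303 0.03  ]
dish_large 0.67 [175.  338.1] ray [ 0.5288 -0.4166  0.    ]
dish_large 0.63 [204.6 259.3] ray [ 0.6266 -0.1719  0.    ]
dish_large 0.6 [195.3 314.3] ray [ 0.5332 -0.2853  0.    ]
dish_small 0.61 [283.5 152.7] ray [0.6405 0.1707 0.    ]
pin_stand 0.69 [210.  346.4] ray [ 0.4349 -0.268   0.    ]
small top n 170 encl 0.463 -0.0003 0.0202 mean [0.4626 0.0016 0.0798] zmed 0.0801
seat n 1366 encl 0.4434 0.3282 0.0336 mean [0.4422 0.3294 0.0287] zmed 0.0287
pin head n 79 encl 0.4398 -0.276 0.0151 mean [ 0.4388 -0.2739  0.0751] zmed 0.0758
dl n 53 encl 0.6231 -0.1659 0.0451 mean [ 0.6257 -0.1672  0.0052] zmed 0.005
ds n 80 encl 0.6367 0.1689 0.033 mean [0.639  0.1699 0.0053] zmed 0.0051
```

View pics/crop.png

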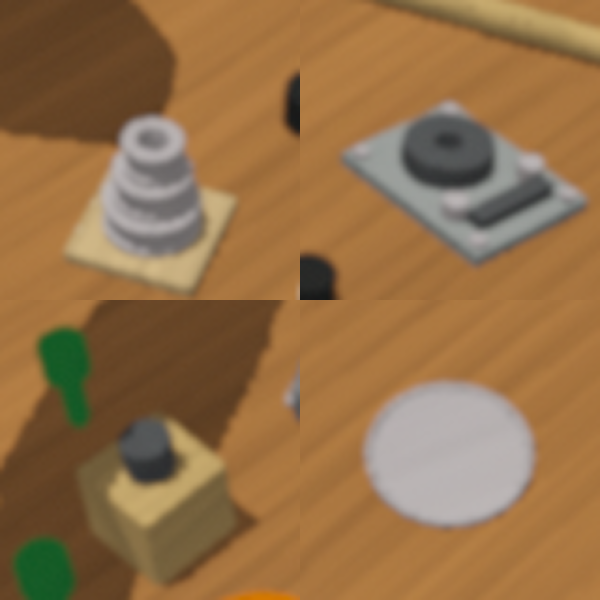

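The crops confirm the choices: the dark pin in the wooden block, the plain steel dish, the black boss with its hole, and the stack on plywood. Next are the neighbouring heights, for clearance.

```bash
python3 - <<'E'
from h import *
p=snap('scene');q=snap('side')
P=np.vstack([cloud(a)[a['range_z']>0] for a in (p,q)])
xs=np.arange(.30,.80,.03); ys=np.arange(-.48,.44,.03)
print('max height mm; rows x, cols y',(ys*100).round().astype(int))
for x in xs:
    print(int(round(x*100)),*[ '%3d'%(1000*m[:,2].max()) if len(m:=P[(abs(P[:,0]-x)<.015)&(abs(P[:,1]-y)<.015)]) else ' --' for y in ys])
E
```

```text
max height mm; rows x, cols y [-48 -45 -42 -39 -36 -33 -30 -27 -24 -21 -18 -15 -12  -9  -6  -3   0   3
   6   9  12  15  18  21  24  27  30  33  36  39  42]
30   5   3   3   4   4   5   3   3   2   4   4   5   4   2   2   4   4   5   4   3   3   4   4   4   4   3   4   2   3   2   3
33   3   5   3   5   4   3   4  73  70   4   4   4   3   3   4   5   4   3   4   4   4   3   2   4   3   3   3   4   4   3   2
36   4   4   4   3   4   4   4  72  69   3   4   3   3   5   4   4   3   3   3   3   3   4   3   3   3   4   4   4   2   4   4
39   4   4   3   5   4   4   4   0   1   4   4   3   3   3   3   3   4   3   4   3   4   4   3   4   3  13  15  13  11  14   4
42   4   3   3   5   4   3  80  81  56   3  31  34  30   3   3  12  33  11   1   4   4   4   4   2   4  13  32  33  32  15   3
45   4   3   4   3  74  68  82  81  57   3  32  36  31   4  12  83  85  81   5   2  31  33  30   4   3  12  33  33  33  12   2
48   4   6   9   7  73  69  55  55  58   4   5  28   5   3  10  85  84  80  12   5  32  33  30   3   4  26  32  33  30  10   3
51   4   8   9   9   6   8   8   8   4   3   4   3   4
[... 515 characters left out ...]
4   3  53  51   3   4   4   8   8   7   4   3   4  85  91  91   1
66   2   3   4 113 113 112   5   4   4  10   8   9   6   2   3   4   4   4   3   3   3   8   7   7   4   3   4  92  94  92   1
69   0   3   3 113 113  89   2   4   4   4   4   4   3   3   4   6   3   4   5   3   3   4   4   3   3   3   3  90  92  92   3
72  --  --   5  67  71  74  67  67   4   3   4   3   3   5   4   3   4   4   4   4   3   4   3   2   5   3   3   2   4   3   3
75   0   1   1   1  72  74   3   3   3   4   4   4   9   7   3   3   5   3   3   4   4   3   6   4   3   4   2   1   2   5   3
78   1   0   0   1  73  73   1   2   3   4   3   4   9  12  11  10  10  10  10   4   4   3   3 128 145   3   2   2   2   3   3
```

```bash
python3 -m handwheel '[{"offset":[70,180,0],"yaw":0},{"offset":[70,180,0],"yaw":0},{"offset":[70,180,0],"yaw":0},{"offset":[70,180,0],"yaw":0},{"offset":[70,180,0],"yaw":0}]' 100
python3 -m handwheel '[{"offset":[70,180,0],"yaw":0},{"offset":[70,180,0],"yaw":0},{"offset":[70,180,0],"yaw":0},{"offset":[70,180,0],"yaw":0},{"offset":[70,180,0],"yaw":0}]'
```

```text
t: 1.57
tcp_pos: [0.2878, -0.4563, 0.208]
eef_rot: [0.0, 0.582, 0.813, 0.0]
ft_force: [-0.0, 0.4, -0.3]
opening: 0.0874
t: 1.98
tcp_pos: [0.3579, -0.2764, 0.2082]
eef_rot: [0.001, 0.582, 0.813, 0.0]
ft_force: [0.6, 0.1, -0.3]
opening: 0.0878
```

```bash
python3 -m handwheel '[{"offset":[70,180,0],"yaw":0},{"offset":[70,180,0],"yaw":0},{"offset":[70,180,0],"yaw":0},{"offset":[70,180,0],"yaw":0},{"offset":[70,180,0],"yaw":0}]'
python3 -m handwheel '[{"offset":[36,95,0],"yaw":0},{"offset":[36,95,0],"yaw":0},{"offset":[36,95,0],"yaw":0},{"offset":[36,95,0],"yaw":0},{"offset":[36,95,0],"yaw":0}]'
python3 - <<'E'
from h import *
p=snap('wrist','w1.png'); print(p['origin'],p['rotation'],sensors.sense()['tcp_pos'])
C=cloud(p);rz=p['range_z']
m=(rz>0)&(C[...,2]>.076)&(C[...,2]<.09)&(np.hypot(C[...,0]-.464,C[...,1])<.04)
if m.sum()>5: print(m.sum(),cv2.minEnclosingCircle(C[m][:,:2].astype(np.float32)),C[m].mean(0))
for th,zz in [('die_large',.022),('die_middle',.046),('die_small',.070)]:
    for d in vision.spot_point(p,th)[:2]: print(th,d['confidence'],d['centre'],ray(p,d['centre'],zz))
E
```

```text
t: 2.4
tcp_pos: [0.4282, -0.0961, 0.2084]
eef_rot: [0.001, 0.582, 0.813, 0.001]
ft_force: [0.1, -0.8, -0.2]
opening: 0.0873
t: 2.82
tcp_pos: [0.4634, -0.0031, 0.2076]
eef_rot: [-0.0, 0.581, 0.814, -0.0]
ft_force: [-0.2, -0.8, -0.2]
opening: 0.0875
[ 0.38348949 -0.02935832  0.38343368] [ 0.57401392 -0.0904162  -0.12672294  0.80391183] [ 0.46307115 -0.00388968  0.20766891]
670 ((0.4627254009246826, 0.001123289461247623), 0.018921416252851486) [0.46228264 0.00056393 0.08064174]
die_large 0.94 [185.9, 278.3] [ 0.46451888 -0.00113473  0.022     ]
die_middle 0.67 [191.3, 281.2] [0.464267   0.00241841 0.046     ]
die_small 0.83 [191.3, 282.3] [0.45812522 0.00131341 0.07      ]
```

View pics/w1.png

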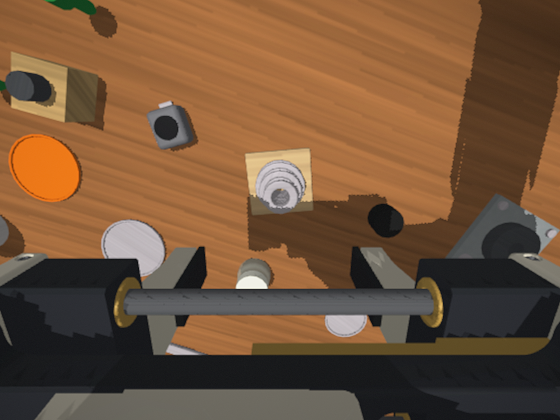

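Wrist view: the stack is centred near (280,190), and the circle fit gives r = 18.9 mm, which matches the 38 mm die. Lowering to z = 70 mm puts the tips 4 mm above its underside.

```bash
python3 -m handwheel '[{"offset":[0,4,-100],"yaw":0},{"offset":[0,4,-100],"yaw":0},{"offset":[0,4,-100],"yaw":0},{"offset":[0,4,-138],"yaw":0},{"offset":[0,4,-138],"yaw":0}]'
python3 -m handwheel '[{"offset":[0,0,0],"yaw":0}]'
```

```text
t: 3.43
tcp_pos: [0.4592, -0.0022, 0.0647]
eef_rot: [-0.003, 0.583, 0.812, -0.003]
ft_force: [-1.0, -0.7, -1.1]
opening: 0.0875
t: 3.52
tcp_pos: [0.462, -0.0014, 0.069]
eef_rot: [-0.001, 0.583, 0.813, -0.002]
ft_force: [-0.2, -0.1, 0.3]
opening: 0.0879
```

```bash
python3 -m handwheel '[{"offset":[1,2,1],"yaw":0},{"offset":[1,2,1],"yaw":0},{"offset":[1,2,1],"yaw":0}]'
python3 -m handwheel '[{"offset":[0,0,0],"yaw":0},{"offset":[0,0,0],"yaw":0},{"offset":[0,0,0],"yaw":0},{"offset":[0,0,0],"yaw":0},{"offset":[0,0,0],"yaw":0}]' 0
python3 -m handwheel '[{"offset":[0,0,0],"yaw":0},{"offset":[0,0,0],"yaw":0},{"offset":[0,0,0],"yaw":0},{"offset":[0,0,0],"yaw":0},{"offset":[0,0,0],"yaw":0}]'
```

```text
t: 3.77
tcp_pos: [0.4657, 0.0024, 0.0727]
eef_rot: [0.001, 0.582, 0.813, 0.002]
ft_force: [-0.0, 0.3, 0.3]
opening: 0.0875
t: 4.18
tcp_pos: [0.4643, 0.002, 0.0709]
eef_rot: [0.0, 0.582, 0.813, 0.0]
ft_force: [0.0, -0.1, -0.1]
opening: 0.0597
t: 4.6
tcp_pos: [0.4643, 0.0019, 0.0707]
eef_rot: [-0.0, 0.582, 0.813, -0.0]
ft_force: [-0.3, -0.9, 0.9]
opening: 0.0267
```

```bash
python3 - <<'E'
from h import *
a=snap('scene','s2.png');b=snap('side','d2.png');c=snap('wrist','w2.png')
f=lambda p,y,x,r:cv2.resize(cv2.cvtColor(p['img'][y-r:y+r,x-r:x+r],cv2.COLOR_RGB2BGR),(380,380))
cv2.imwrite('pics/v2.png',np.hstack([f(a,200,294,50),f(b,240,279,60)]))
print(sensors.sense())
E
```

```text
{'t': 4.75, 'joints': array([ 4.30055911e-01,  1.54950389e-01, -6.23727464e-01, -5.46449674e-05,
       -7.92115162e-01, -1.67308629e+00]), 'dq': array([-4.80068651e-04,  8.70016886e-05, -1.67954632e-03,  5.13340109e-04,
        1.04808822e-03,  2.22528198e-03]), 'tau': array([ 1.07341446e-03, -3.48106384e+01,  2.21030796e+01,  5.25856599e+00,
       -8.32575629e-02, -1.22520178e-04]), 'tcp_pos': array([0.46430529, 0.00197411, 0.07073958]), 'eef_rot': array([-1.60642513e-05,  5.82283274e-01,  8.12985970e-01,  1.10885737e-05]), 'ft_force': array([0.13031916, 0.35557748, 1.27464935]), 'wrist_torque': array([ 0.01234946,  0.020323  , -0.0191723 ]), 'opening': 0.014362970628291678}
```

View pics/v2.png

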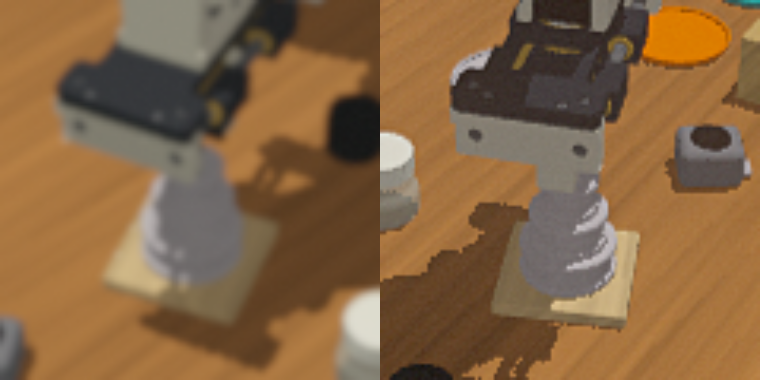

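View pics/w2.png

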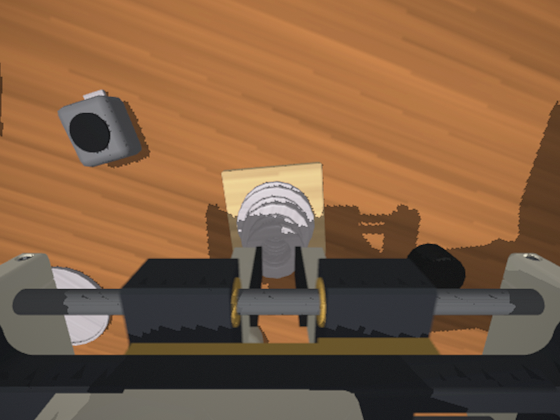

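```bash
python3 - <<'E'
from h import *
c=snap('wrist','w3.png')
def proj(p,X):
    v=RM(p).T@(np.array(X)-np.array(p['origin'])); return p['cy']+p['fy']*v[1]/v[2], p['cx']-p['fx']*v[0]/v[2]
for X in [(.4643,.002,.0707),(.4643,.002,.0817),(.4643,.002,.0627),(.463,.001,.082)]: print(np.round(proj(c,X),1))
C=cloud(c);rz=c['range_z']
for r,col in [(190,280),(215,280),(245,280),(260,280),(270,280),(260,262),(260,300),(255,253),(255,310),(270,250),(270,315)]: print(r,col,np.round(C[r,col],4))
print(sensors.sense()['opening'])
E
python3 -c "
import cv2;i=cv2.imread('pics/w3.png')[160:370,170:390];cv2.imwrite('pics/w3c.png',cv2.resize(i,None,fx=2.7,fy=2.7))"
```

```text
[248.3 276.5]
[255.9 276.4]
[243.2 276.5]
[253.9 275.5]
190 280 [ 0.4349 -0.0053  0.0324]
215 280 [ 0.4445 -0.0022  0.0613]
245 280 [0.4705 0.0068 0.0497]
260 280 [0.4708 0.0067 0.0726]
270 280 [0.4737 0.0076 0.0804]
260 262 [ 0.4572 -0.0084  0.1061]
260 300 [0.4502 0.0107 0.1071]
255 253 [ 0.4581 -0.0136  0.1019]
255 310 [0.4479 0.0161 0.1021]
270 250 [ 0.458  -0.0137  0.1185]
270 315 [0.4238 0.0014 0.1665]
0.010408648348654946
```

View pics/w3c.png

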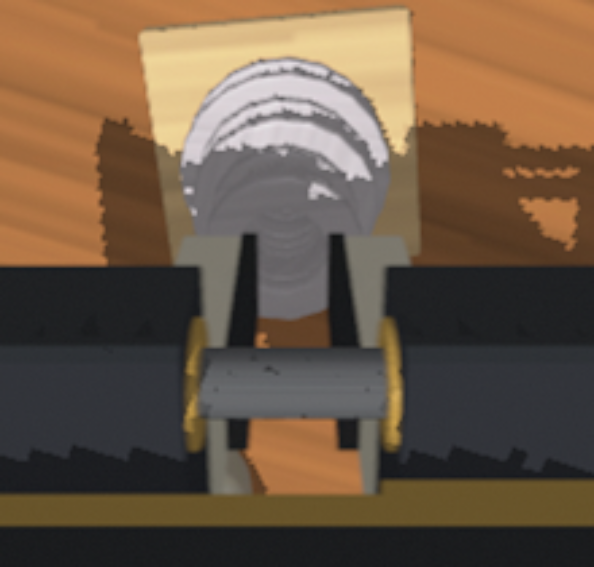

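```bash
python3 - <<'E'
from h import *
c=snap('wrist','w4.png'); C=cloud(c)
print(sensors.sense()['opening'])
for r in range(200,290,5): print(r,np.round(C[r,279]*1000).astype(int))
for r in (250,262,270):
  print(r,[tuple(np.round(C[r,x]*1000).astype(int)) for x in range(240,325,4)])
s=snap('side'); S=cloud(s); m=(np.hypot(S[...,0]-.4635,S[...,1])<.045)&(S[...,2]>.03)&(S[...,2]<.1)
print(S[m].mean(0), [ (z,np.round(S[m&(abs(S[...,2]-z/1000)<.002)].mean(0)*1000)) for z in (56,62,66,70,74,78,82)])
i=cv2.cvtColor(s['img'],cv2.COLOR_RGB2BGR)[200:290,230:330]; cv2.imwrite('pics/d4.png',cv2.resize(i,None,fx=6,fy=6,interpolation=cv2.INTER_CUBIC))
E
```

```text
0.006607984955141353
200 [441  -4  38]
205 [440  -5  56]
210 [443  -4  57]
215 [445  -3  60]
220 [447  -2  63]
225 [445  -3  80]
230 [448  -2  81]
235 [451  -1  80]
240 [472   6  38]
245 [472   6  48]
250 [472   6  56]
255 [471   6  65]
260 [472   6  72]
265 [471   6  79]
270 [473   7  82]
275 [478   8  80]
280 [528  26  -1]
285 [533  28   0]
250 [(np.int64(505), np.int64(-19), np.int64(8)), (np.int64(460), np.int64(-19), np.int64(96)), (np.int64(459), np.int64(-17), np.int64(97)), (np.int64(459), np.int64(-15), np.int64(95)), (np.int64(458), np.int64(-12), np.int64(96)), (np.int64(457), np.int64(-10), np.int64(96)), (np.int64(458), np.int64(-8), np.int64(93)), (np.int64(457), np.int64(-6), np.int64(93)), (np.int64(474), np.int64(2), np.int64(55)), (np.int64(473), np.int64(4), np.int64(55)), (np.int64(471), np.int64(7), np.int64(57)), (np.int64(469), np.int64(9), np.int64(60)), (np.int64(453), np.int64(5), np.int64(94)), (np.int64(452), np.int64(8), np.int64(93)), (np.int64(450), np.int64(9), np.int64(96)), (np.int64(449), np.int64(11), np.int64(97)), (np.int64(448), np.int64(13), np
[... 1817 characters left out ...]
int64(8), np.int64(101)), (np.int64(453), np.int64(7), np.int64(116)), (np.int64(452), np.int64(8), np.int64(116)), (np.int64(450), np.int64(10), np.int64(119)), (np.int64(449), np.int64(12), np.int64(118)), (np.int64(423), np.int64(-1), np.int64(169)), (np.int64(424), np.int64(1), np.int64(166)), (np.int64(423), np.int64(1), np.int64(167)), (np.int64(423), np.int64(2), np.int64(168)), (np.int64(423), np.int64(4), np.int64(166))]
[0.45635229 0.01173774 0.05475801] [(56, array([458.,   9.,  56.])), (62, array([458.,  10.,  62.])), (66, array([457.,   8.,  66.])), (70, array([457.,   7.,  70.])), (74, array([457.,  10.,  74.])), (78, array([458.,   9.,  79.])), (82, array([455.,   6.,  81.]))]
```

View pics/d4.png

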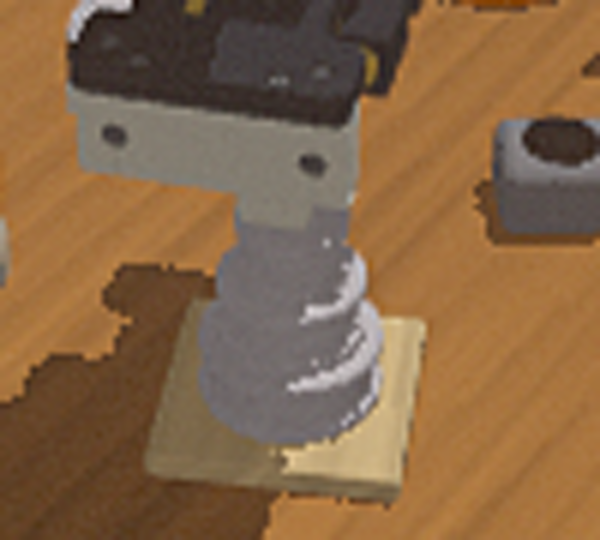

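```bash
python3 - <<'E'
from h import *
c=snap('wrist','w5.png'); C=cloud(c); st=sensors.sense(); print(st['opening'],st['tcp_pos'],c['origin'])
for col in (250,256,262,266,296,304,310):
  print(col,[(r,)+tuple(int(v) for v in np.round(C[r,col]*1000)) for r in range(238,262,2)])
s=snap('side'); S=cloud(s)
for col in (275,280):
  print(col,[(r,)+tuple(int(v) for v in np.round(S[r,col]*1000)) for r in range(210,262,3)])
E
```

```text
0.001912132008326893 [0.46429044 0.00194299 0.07073411] [ 0.38424259 -0.0241895   0.24649563]
250 [(238, 459, -17, 79), (240, 460, -17, 80), (242, 461, -16, 81), (244, 462, -16, 80), (246, 464, -16, 80), (248, 459, -16, 93), (250, 459, -16, 96), (252, 459, -15, 98), (254, 459, -15, 101), (256, 458, -15, 103), (258, 458, -15, 106), (260, 430, -18, 160)]
256 [(238, 457, -14, 80), (240, 458, -13, 82), (242, 460, -13, 80), (244, 461, -12, 80), (246, 463, -12, 80), (248, 457, -13, 95), (250, 458, -12, 96), (252, 458, -12, 98), (254, 457, -12, 102), (256, 457, -12, 105), (258, 457, -12, 107), (260, 430, -16, 160)]
262 [(238, 456, -10, 81), (240, 457, -10, 81), (242, 458, -9, 81), (244, 469, -7, 60), (246, 470, -7, 61), (248, 457, -9, 93), (250, 457, -9, 96), (252, 456, -9, 99), (254, 456, -9, 101), (256, 457, -9, 103), (258, 456, -9, 106), (260, 428, -15, 162)]
266 [(238, 455, -8, 81), (240, 472, -4, 46), (242, 471, -4, 50), (244, 473, -3, 50), (246, 472, -3, 55), (248, 456, -7, 93), (250, 455, -7, 97), (252, 455, -7, 99), (254, 455, -7, 102), (256, 456, -7, 104), (258, 456, -7, 105), (260
[... 798 characters left out ...]
 (216, 416, 86, 193), (219, 416, 87, 188), (222, 417, 85, 180), (225, 116, 558, 577), (228, 420, 80, 164), (231, 419, 81, 159), (234, 459, 19, 97), (237, 473, -4, 70), (240, 460, 17, 82), (243, 461, 15, 73), (246, 461, 16, 66), (249, 460, 17, 60), (252, 456, 22, 58), (255, 460, 17, 45), (258, 458, 20, 41), (261, 456, 23, 36)]
280 [(210, 416, 71, 196), (213, 411, 80, 197), (216, 409, 83, 194), (219, 408, 85, 190), (222, 409, 83, 182), (225, 412, 78, 172), (228, 411, 79, 167), (231, 412, 77, 159), (234, 450, 16, 99), (237, 450, 15, 91), (240, 453, 10, 80), (243, 452, 12, 75), (246, 453, 10, 66), (249, 452, 11, 59), (252, 449, 17, 57), (255, 449, 16, 50), (258, 450, 15, 41), (261, 448, 18, 36)]
```

The fingers closed to about 2 mm above the die: both cameras put the fingertips at z≈92 mm while the reported TCP is 71. I'll open and measure the real tip offset.

```bash
python3 -m handwheel '[{"offset":[0,0,0],"yaw":0},{"offset":[0,0,0],"yaw":0},{"offset":[0,0,0],"yaw":0},{"offset":[0,0,0],"yaw":0},{"offset":[0,0,0],"yaw":0}]' 100
python3 -m handwheel '[{"offset":[0,0,0],"yaw":0},{"offset":[0,0,0],"yaw":0},{"offset":[0,0,0],"yaw":0},{"offset":[0,0,0],"yaw":0},{"offset":[0,0,0],"yaw":0}]'
python3 - <<'E'
from h import *
c=snap('wrist','w6.png'); C=cloud(c); st=sensors.sense(); print(st['opening'],st['tcp_pos'],c['origin'])
# cols of pads
for col in (180,190,200,210,350,360,370,380):
  print(col,[(r,)+tuple(int(v) for v in np.round(C[r,col]*1000)) for r in range(230,270,4)])
m=(c['range_z']>0)&(C[...,2]>.076)&(C[...,2]<.09)&(np.hypot(C[...,0]-.464,C[...,1])<.03)
print(m.sum(),cv2.minEnclosingCircle(C[m][:,:2].astype(np.float32)))
i=cv2.cvtColor(c['img'],cv2.COLOR_RGB2BGR)[150:360,120:440];cv2.imwrite('pics/w6c.png',cv2.resize(i,None,fx=2.4,fy=2.4))
E
```

```text
t: 5.42
tcp_pos: [0.4643, 0.0019, 0.0708]
eef_rot: [-0.0, 0.582, 0.813, 0.0]
ft_force: [0.9, 0.4, -0.1]
opening: 0.0287
t: 5.83
tcp_pos: [0.4643, 0.002, 0.0707]
eef_rot: [-0.0, 0.582, 0.813, -0.0]
ft_force: [0.4, 0.9, -0.5]
opening: 0.0616
0.06605602780931567 [0.46428815 0.00194218 0.07075833] [ 0.38424201 -0.02418816  0.24650022]
180 [(230, 508, -77, -1), (234, 512, -76, -1), (238, 515, -75, 0), (242, 520, -74, -2), (246, 523, -73, 0), (250, 528, -72, -1), (254, 532, -71, -1), (258, 536, -70, -1), (262, 541, -70, -2), (266, 545, -69, -2)]
190 [(230, 505, -68, -1), (234, 509, -67, -1), (238, 513, -66, -1), (242, 517, -65, -1), (246, 520, -64, 0), (250, 525, -63, -1), (254, 529, -63, -2), (258, 533, -61, -1), (262, 468, -44, 110), (266, 468, -43, 115)]
200 [(230, 502, -60, -1), (234, 506, -59, -1), (238, 510, -58, -1), (242, 514, -57, -2), (246, 518, -56, -2), (250, 467, -43, 97), (254, 467, -41, 101), (258, 467, -40, 106), (262, 467, -39, 110), (266, 466, -38, 115)]
210 [(230, 499, -51, -1), (234, 503, -50, -2), (238, 507, -49, -1), (242, 511, -48, -1), (246, 515, -47, -2), (250, 466
[... 300 characters left out ...]
 112)]
360 [(230, 455, 79, 0), (234, 459, 81, -1), (238, 462, 82, 0), (242, 466, 84, -2), (246, 469, 85, 0), (250, 439, 44, 96), (254, 439, 42, 101), (258, 439, 41, 105), (262, 439, 40, 111), (266, 440, 39, 115)]
370 [(230, 452, 88, -1), (234, 456, 90, -1), (238, 459, 91, -1), (242, 463, 93, -1), (246, 467, 95, -1), (250, 470, 96, 0), (254, 474, 98, -1), (258, 478, 100, -1), (262, 481, 101, 0), (266, 438, 44, 114)]
380 [(230, 449, 97, -2), (234, 453, 98, -1), (238, 456, 99, 0), (242, 460, 102, -1), (246, 464, 103, -1), (250, 467, 105, 0), (254, 471, 107, -1), (258, 475, 108, -1), (262, 479, 110, -1), (266, 483, 112, -1)]
1941 ((0.4641473591327667, -0.005102186463773251), 0.02491055615246296)
```

View pics/w6c.png

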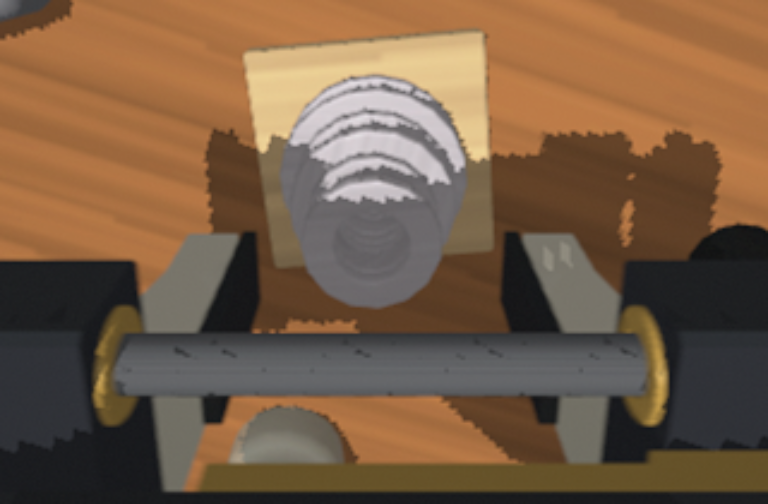

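```bash
python3 -m handwheel '[{"offset":[-1,-2,-8],"yaw":0},{"offset":[-1,-2,-16],"yaw":0},{"offset":[-1,-2,-24],"yaw":0},{"offset":[-1,-2,-29],"yaw":0},{"offset":[-1,-2,-31],"yaw":0}]' 100
python3 -m handwheel '[{"offset":[0,0,0],"yaw":0},{"offset":[0,0,0],"yaw":0},{"offset":[0,0,0],"yaw":0}]'
python3 - <<'E'
from h import *
c=snap('wrist','w7.png'); C=cloud(c); st=sensors.sense(); print(st['opening'],st['tcp_pos'])
for col in (190,195,200,360,365):
  print(col,[(r,)+tuple(int(v) for v in np.round(C[r,col]*1000)) for r in range(240,270,3)])
s=snap('side'); i=cv2.cvtColor(s['img'],cv2.COLOR_RGB2BGR)[180:290,220:340]; cv2.imwrite('pics/d7.png',cv2.resize(i,None,fx=5,fy=5,interpolation=cv2.INTER_CUBIC))
E
```

```text
t: 6.3
tcp_pos: [0.4625, -0.0004, 0.0383]
eef_rot: [-0.001, 0.582, 0.813, -0.001]
ft_force: [0.2, 0.4, -0.5]
opening: 0.0876
t: 6.55
tcp_pos: [0.4636, 0.0, 0.0399]
eef_rot: [0.0, 0.582, 0.813, 0.0]
ft_force: [0.4, 0.3, -0.5]
opening: 0.0876
0.08786992876410372 [4.63569567e-01 7.46431894e-05 4.00207384e-02]
190 [(240, 498, -63, -1), (243, 500, -62, -1), (246, 503, -61, -1), (249, 469, -50, 63), (252, 469, -49, 68), (255, 468, -48, 71), (258, 468, -47, 74), (261, 470, -47, 75), (264, 469, -46, 79), (267, 469, -45, 82)]
195 [(240, 497, -59, -1), (243, 499, -58, -1), (246, 501, -57, -1), (249, 467, -47, 65), (252, 469, -47, 65), (255, 469, -46, 69), (258, 468, -45, 73), (261, 469, -44, 75), (264, 468, -43, 79), (267, 470, -43, 79)]
200 [(240, 495, -55, -1), (243, 498, -54, -1), (246, 501, -54, -2), (249, 469, -45, 61), (252, 468, -44, 66), (255, 468, -43, 69), (258, 469, -43, 70), (261, 471, -42, 69), (264, 473, -42, 69), (267, 474, -41, 71)]
360 [(240, 453, 68, 0), (243, 456, 69, 0), (246, 458, 70, -1), (249, 461, 71, -1), (252, 439, 42, 65), (255, 439, 41, 69), (258, 440, 41, 72), (261, 440, 40, 75), (264, 442, 41, 75), (267, 443, 41, 77)]
365 [(240, 452, 72, -1), (243, 454, 73, -1), (246, 457, 74, -1), (249, 437, 45, 64), (252, 437, 43, 68), (255, 437, 43, 72), (258, 439, 43, 71), (261, 439, 42, 75), (264, 439, 41, 80), (267, 440, 40, 82)]
```

View pics/d7.png

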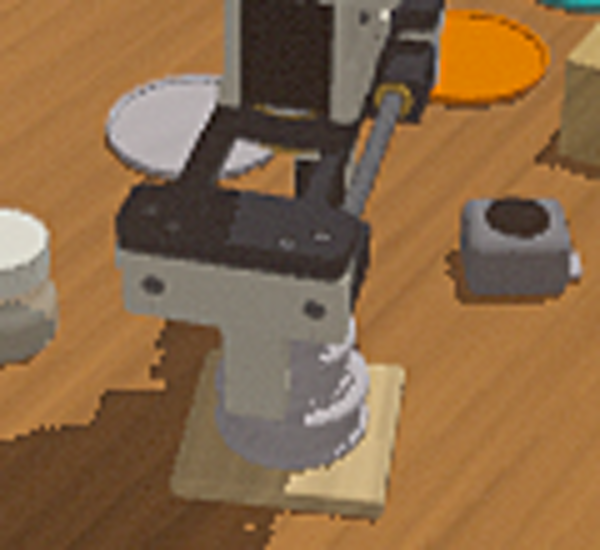

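Tips are now about 62 mm up, astride the small die. Closing.

```bash
python3 -m handwheel '[{"offset":[0,0,0],"yaw":0},{"offset":[0,0,0],"yaw":0},{"offset":[0,0,0],"yaw":0},{"offset":[0,0,0],"yaw":0},{"offset":[0,0,0],"yaw":0}]' 0
python3 -m handwheel '[{"offset":[0,0,0],"yaw":0},{"offset":[0,0,0],"yaw":0},{"offset":[0,0,0],"yaw":0},{"offset":[0,0,0],"yaw":0},{"offset":[0,0,0],"yaw":0}]'
python3 -m handwheel '[{"offset":[0,0,5],"yaw":0},{"offset":[0,0,10],"yaw":0},{"offset":[0,0,15],"yaw":0},{"offset":[0,0,30],"yaw":0},{"offset":[0,0,60],"yaw":0}]'
```

```text
t: 7.07
tcp_pos: [0.4633, -0.0, 0.0398]
eef_rot: [0.0, 0.582, 0.813, 0.0]
ft_force: [-0.1, 0.7, -0.5]
opening: 0.06
t: 7.48
tcp_pos: [0.4633, -0.0001, 0.0397]
eef_rot: [-0.0, 0.582, 0.813, -0.0]
ft_force: [0.2, -0.7, 0.6]
opening: 0.0367
t: 7.9
tcp_pos: [0.4611, -0.0007, 0.0983]
eef_rot: [-0.002, 0.583, 0.813, -0.002]
ft_force: [0.1, 0.2, -1.4]
opening: 0.0363
```

```bash
python3 -m handwheel '[{"offset":[60,55,40],"yaw":0},{"offset":[60,55,40],"yaw":0},{"offset":[60,55,40],"yaw":0},{"offset":[60,55,40],"yaw":0},{"offset":[60,55,40],"yaw":0}]'
python3 - <<'E'
from h import *
c=snap('wrist','w8.png');C=cloud(c);st=sensors.sense();print(st['opening'],st['tcp_pos'],st['ft_force'])
z=st['tcp_pos'][2]+.042
m=(c['range_z']>0)&(abs(C[...,2]-z)<.006)&(np.hypot(C[...,0]-st['tcp_pos'][0],C[...,1]-st['tcp_pos'][1])<.03)
print(m.sum(),np.median(C[m],0))
a=snap('scene','s8.png')
E
python3 -c "
import cv2,numpy as np
cv2.imwrite('pics/v8.png',np.hstack([cv2.imread('pics/w8.png')[140:360,130:430],cv2.imread('pics/s8.png')[90:310,230:530]]))"
```

```text
t: 8.32
tcp_pos: [0.5231, 0.0552, 0.1398]
eef_rot: [-0.0, 0.582, 0.813, 0.0]
ft_force: [-1.1, -0.0, -2.1]
opening: 0.0364
0.036548926230020554 [0.52235954 0.05465183 0.13933226] [ 0.37929082 -0.42836559 -2.48008913]
2258 [0.51373261 0.05046905 0.18055481]
```

View pics/v8.png

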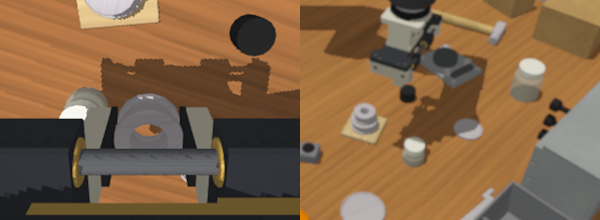

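```bash
python3 -m handwheel '[{"offset":[29,28,-12],"yaw":0},{"offset":[58,56,-25],"yaw":0},{"offset":[87,85,-38],"yaw":0},{"offset":[106,104,-45],"yaw":0},{"offset":[115,113,-50],"yaw":0}]'
python3 -m handwheel '[{"offset":[0,0,-25],"yaw":0},{"offset":[0,0,-45],"yaw":0},{"offset":[0,0,-60],"yaw":0},{"offset":[0,0,-65],"yaw":0},{"offset":[0,0,-65],"yaw":0}]'
```

```text
t: 8.83
tcp_pos: [0.6394, 0.1693, 0.0874]
eef_rot: [-0.0, 0.582, 0.813, -0.001]
ft_force: [-0.2, -0.9, -0.7]
opening: 0.0364
t: 9.25
tcp_pos: [0.6367, 0.1666, 0.0231]
eef_rot: [-0.001, 0.582, 0.813, -0.002]
ft_force: [0.8, 0.1, -1.5]
opening: 0.0364
```

Die underside is now about 41 mm up. A check before lowering further.

```bash
python3 - <<'E'
from h import *
a=snap('scene','s9.png');b=snap('side','d9.png');st=sensors.sense();print(st['tcp_pos'])
f=lambda p,y,x,r:cv2.resize(cv2.cvtColor(p['img'][y-r:y+r,x-r:x+r],cv2.COLOR_RGB2BGR),(380,380))
cv2.imwrite('pics/v9.png',np.hstack([f(a,200,398,50),f(b,270,155,60)]))
E
```

```text
[0.63849451 0.16763405 0.02553185]
```

View pics/v9.png

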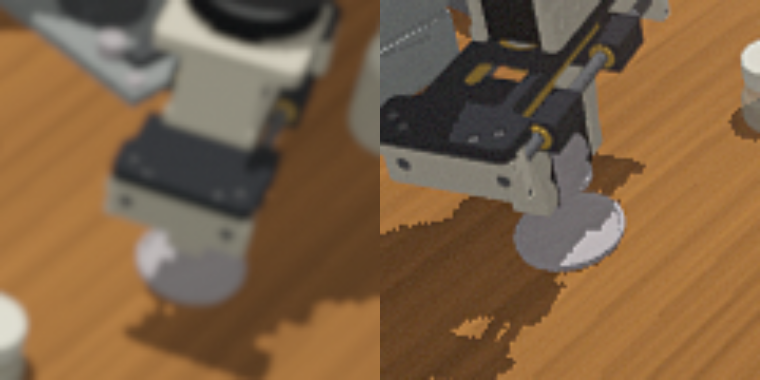

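```bash
python3 -m handwheel '[{"offset":[0,0,-10],"yaw":0},{"offset":[0,0,-20],"yaw":0},{"offset":[0,0,-28],"yaw":0},{"offset":[0,0,-32],"yaw":0},{"offset":[0,0,-34],"yaw":0}]'
python3 -m handwheel '[{"offset":[0,0,-1],"yaw":0},{"offset":[0,0,-2],"yaw":0},{"offset":[0,0,-3],"yaw":0},{"offset":[0,0,-4],"yaw":0},{"offset":[0,0,-4],"yaw":0}]'
```

```text
t: 9.77
tcp_pos: [0.6376, 0.1676, -0.0105]
eef_rot: [-0.0, 0.582, 0.813, -0.001]
ft_force: [0.9, -0.4, -1.4]
opening: 0.0361
t: 10.18
tcp_pos: [0.6386, 0.1681, -0.0128]
eef_rot: [0.0, 0.582, 0.813, 0.0]
ft_force: [-0.3, 0.5, 0.2]
opening: 0.0365
```

```bash
python3 -m handwheel '[{"offset":[0,0,-1],"yaw":0},{"offset":[0,0,-1],"yaw":0}]'
python3 -m handwheel '[{"offset":[0,0,0],"yaw":0},{"offset":[0,0,0],"yaw":0},{"offset":[0,0,0],"yaw":0},{"offset":[0,0,0],"yaw":0}]' 100
python3 -m handwheel '[{"offset":[0,0,10],"yaw":0},{"offset":[0,0,30],"yaw":0},{"offset":[0,0,60],"yaw":0},{"offset":[-10,-10,90],"yaw":0},{"offset":[-20,-20,110],"yaw":0}]'
python3 -m handwheel '[{"offset":[-38,-37,0],"yaw":0},{"offset":[-70,-70,0],"yaw":0},{"offset":[-100,-96,0],"yaw":0},{"offset":[-125,-121,0],"yaw":0},{"offset":[-150,-145,0],"yaw":0}]'
python3 - <<'E'
from h import *
a=snap('scene','s10.png');C=cloud(a);st=sensors.sense();print(st['tcp_pos'])
def top(C,rz,x,y,lo,hi,r):
    m=(rz>0)&(C[...,2]>lo)&(C[...,2]<hi)&(np.hypot(C[...,0]-x,C[...,1]-y)<r); q=C[m]
    return m.sum(),np.round(cv2.minEnclosingCircle(q[:,:2].astype(np.float32))[0],4),np.round(cv2.minEnclosingCircle(q[:,:2].astype(np.float32))[1],4),np.median(q[:,2])
b=snap('side','d10.png');c=snap('wrist','w10.png')
for n,p in (('scene',a),('side',b),('wrist',c)):
    C=cloud(p)
    for nm,args in (('small',(.638,.168,.0235,.036,.035)),('mid',(.463,0,.053,.065,.04))):
        try: print(n,nm,top(C,p['range_z'],*args))
        except Exception as e: print(n,nm,e)
f=lambda p,y,x,r:cv2.resize(cv2.cvtColor(p['img'][y-r:y+r,x-r:x+r],cv2.COLOR_RGB2BGR),(380,380))
cv2.imwrite('pics/v10.png',np.hstack([f(a,215,390,50),f(b,270,155,60)]))
E
```

```text
t: 10.35
tcp_pos: [0.6387, 0.1681, -0.013]
eef_rot: [0.0, 0.582, 0.813, 0.0]
ft_force: [-2.0, -0.2, 5.8]
opening: 0.0363
t: 10.68
tcp_pos: [0.6398, 0.1687, -0.0125]
eef_rot: [0.001, 0.582, 0.813, 0.001]
ft_force: [0.0, 1.4, 7.0]
opening: 0.0573
t: 11.1
tcp_pos: [0.6192, 0.1483, 0.0988]
eef_rot: [0.001, 0.582, 0.813, 0.001]
ft_force: [-0.4, -0.1, 0.2]
opening: 0.0862
t: 11.52
tcp_pos: [0.4668, 0.002, 0.0961]
eef_rot: [0.0, 0.582, 0.813, 0.0]
ft_force: [0.1, -0.4, 1.0]
opening: 0.0878
[ 0.45979682 -0.00205676  0.09530548]
scene small (np.int64(127), array([0.6395, 0.1681]), np.float64(0.02), np.float64(0.027216058716558633))
scene mid (np.int64(229), array([ 0.4648, -0.0006]), np.float64(0.0258), np.float64(0.05745703062537))
side small (np.int64(176), array([0.639 , 0.1685]), np.float64(0.0199), np.float64(0.026015891446060646))
side mid (np.int64(286), array([ 4.629e-01, -1.000e-04]), np.float64(0.0255), np.float64(0.05624137611938046))
wrist small (np.int64(0), array([0., 0.]), np.float64(0.0), np.float64(nan))
wrist mid (np.int64(2430), array([0.4629, 0.0006]), np.float64(0.025), np.float64(0.056769735763054635))
  return _methods._mean(a, axis=axis, dtype=dtype,
  ret = ret.dtype.type(ret / rcount)
```

View pics/v10.png

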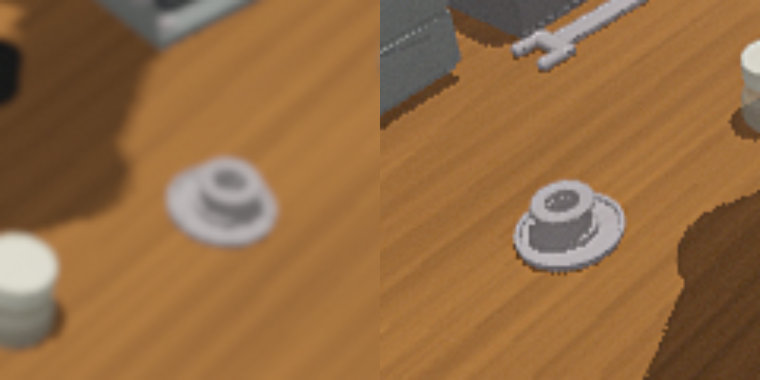

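Small die sits flat in its dish at (0.639, 0.168), as wanted. The 7 N that remained after opening suggests the tips rested on the rim, so tip ≈ TCP + 19 mm. Next is the middle die.

```bash
python3 -m handwheel '[{"offset":[0,0,-10],"yaw":0},{"offset":[0,0,-15],"yaw":0},{"offset":[0,0,-15],"yaw":0},{"offset":[0,0,-15],"yaw":0},{"offset":[0,0,-15],"yaw":0}]'
```

```text
t: 12.08
tcp_pos: [0.4689, 0.0035, 0.0808]
eef_rot: [-0.0, 0.582, 0.813, -0.0]
ft_force: [-0.2, 0.1, -0.5]
opening: 0.0877
```

Target TCP (0.4635, 0.0, 0.019), so the move is (−5, −4, −62).

```bash
python3 -m handwheel '[{"offset":[-5,-4,-15],"yaw":0},{"offset":[-5,-4,-30],"yaw":0},{"offset":[-5,-4,-45],"yaw":0},{"offset":[-5,-4,-55],"yaw":0},{"offset":[-5,-4,-60],"yaw":0}]'
python3 -m handwheel '[{"offset":[0,0,-1],"yaw":0},{"offset":[0,0,-2],"yaw":0},{"offset":[0,0,-2],"yaw":0},{"offset":[0,0,-2],"yaw":0}]'
```

```text
t: 12.5
tcp_pos: [0.4631, -0.0008, 0.0197]
eef_rot: [-0.0, 0.582, 0.813, -0.001]
ft_force: [-1.4, 0.4, 0.1]
opening: 0.0874
t: 12.83
tcp_pos: [0.4641, -0.0006, 0.0194]
eef_rot: [0.0, 0.582, 0.813, 0.0]
ft_force: [-0.0, -0.3, -0.0]
opening: 0.0876
```

```bash
python3 -m handwheel '[{"offset":[0,0,0],"yaw":0},{"offset":[0,0,0],"yaw":0},{"offset":[0,0,0],"yaw":0},{"offset":[0,0,0],"yaw":0},{"offset":[0,0,0],"yaw":0}]' 0
python3 -m handwheel '[{"offset":[0,0,0],"yaw":0},{"offset":[0,0,0],"yaw":0},{"offset":[0,0,0],"yaw":0},{"offset":[0,0,0],"yaw":0}]'
python3 -m handwheel '[{"offset":[0,0,5],"yaw":0},{"offset":[0,0,10],"yaw":0},{"offset":[0,0,20],"yaw":0},{"offset":[0,0,40],"yaw":0},{"offset":[0,0,60],"yaw":0}]'
```

```text
t: 13.25
tcp_pos: [0.4636, -0.0008, 0.0189]
eef_rot: [0.0, 0.582, 0.813, 0.0]
ft_force: [-0.4, 0.4, 0.8]
opening: 0.06
t: 13.58
tcp_pos: [0.4635, -0.0008, 0.0188]
eef_rot: [0.0, 0.582, 0.813, 0.0]
ft_force: [-0.4, 1.0, 0.4]
opening: 0.0487
t: 14.0
tcp_pos: [0.4627, -0.0011, 0.0792]
eef_rot: [-0.001, 0.582, 0.813, -0.001]
ft_force: [0.1, 1.1, -2.3]
opening: 0.0484
```

```bash
python3 -m handwheel '[{"offset":[-2,35,10],"yaw":0},{"offset":[-4,72,20],"yaw":0},{"offset":[-6,110,20],"yaw":0},{"offset":[-8,145,20],"yaw":0},{"offset":[-10,170,20],"yaw":0}]'
python3 -m handwheel '[{"offset":[-2,35,0],"yaw":0},{"offset":[-3,60,0],"yaw":0},{"offset":[-3,80,0],"yaw":0},{"offset":[-4,85,0],"yaw":0},{"offset":[-4,85,0],"yaw":0}]'
cat >> h.py <<'E'
def top(p,x,y,lo,hi,r):
    C=cloud(p);m=(p['range_z']>0)&(C[...,2]>lo)&(C[...,2]<hi)&(np.hypot(C[...,0]-x,C[...,1]-y)<r); q=C[m]
    if m.sum()<5: return None
    c,rr=cv2.minEnclosingCircle(q[:,:2].astype(np.float32))
    return int(m.sum()),np.round(c,4),round(rr,4),np.round(np.median(q[:,2]),4)
E
python3 - <<'E'
from h import *
st=sensors.sense();print(st['tcp_pos'],st['joints'],st['opening'])
p=snap('wrist','w12.png')
print(top(p,.444,.328,.026,.038,.045))
for d in vision.spot_point(p,'bender_seat')[:2]: print(d['confidence'],d['centre'],ray(p,d['centre'],.03))
t=st['tcp_pos'];print('die',top(p,t[0],t[1],t[2]+.034,t[2]+.046,.04))
E
```

```text
t: 14.42
tcp_pos: [0.4535, 0.1718, 0.0997]
eef_rot: [0.0, 0.582, 0.813, 0.001]
ft_force: [0.1, 0.0, -3.0]
opening: 0.0485
t: 14.83
tcp_pos: [0.4492, 0.2554, 0.0988]
eef_rot: [-0.0, 0.582, 0.814, -0.0]
ft_force: [0.7, 0.2, -2.3]
opening: 0.0482
[0.44921137 0.25536218 0.09878355] [ 8.97116415e-01  2.01375798e-01 -4.81654900e-01 -1.27096553e-04
 -8.87996068e-01 -2.13829744e+00] 0.04815448148969405
(3037, array([0.4425, 0.3288]), 0.033, np.float64(0.0288))
0.91 [229.5, 355.1] [0.43980287 0.32695192 0.03      ]
die (4151, array([0.4389, 0.2518]), 0.0386, np.float64(0.1367))
```

View pics/w12.png

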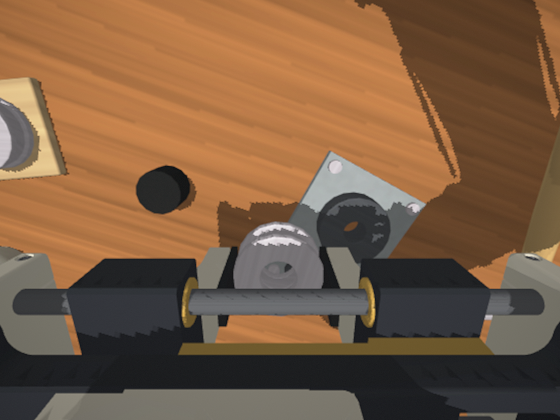

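```bash
python3 -m handwheel '[{"offset":[-3,30,-15],"yaw":0},{"offset":[-5,55,-30],"yaw":0},{"offset":[-6,69,-45],"yaw":0},{"offset":[-6,73,-55],"yaw":0},{"offset":[-6,73,-60],"yaw":0}]'
python3 -m handwheel '[{"offset":[0,0,-5],"yaw":0},{"offset":[0,0,-10],"yaw":0},{"offset":[0,0,-14],"yaw":0},{"offset":[0,0,-16],"yaw":0},{"offset":[0,0,-16],"yaw":0}]'
python3 - <<'E'
from h import *
a=snap('scene');b=snap('side')
print(sensors.sense()['tcp_pos'])
f=lambda p,y,x,r:cv2.resize(cv2.cvtColor(p['img'][y-r:y+r,x-r:x+r],cv2.COLOR_RGB2BGR),(380,380))
cv2.imwrite('pics/v13.png',np.hstack([f(a,140,376,50),f(b,360,168,60)]))
E
```

```text
t: 15.35
tcp_pos: [0.4431, 0.3262, 0.0373]
eef_rot: [-0.0, 0.582, 0.813, -0.001]
ft_force: [-0.8, -0.0, -3.2]
opening: 0.0486
t: 15.77
tcp_pos: [0.4436, 0.3266, 0.0227]
eef_rot: [-0.0, 0.583, 0.813, -0.0]
ft_force: [-0.0, 0.2, -3.1]
opening: 0.0484
[0.44374297 0.32705535 0.02310602]
```

View pics/v13.png

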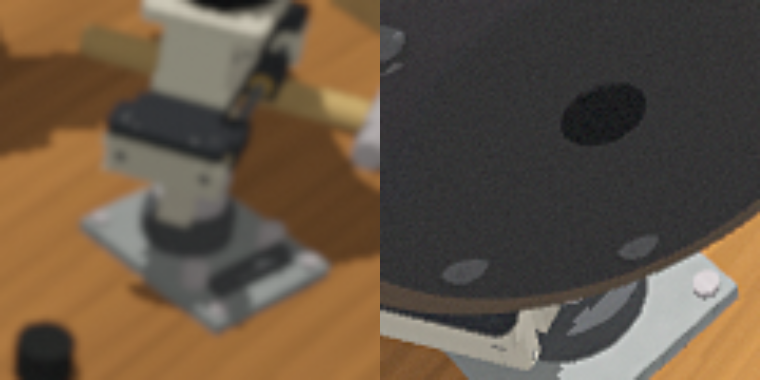

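Now at (0.4437, 0.327, 0.0231). I'll nudge y by +1 and descend the last 8 mm slowly.

```bash
python3 -m handwheel '[{"offset":[-1,1,-2],"yaw":0},{"offset":[-1,1,-4],"yaw":0},{"offset":[-1,1,-6],"yaw":0},{"offset":[-1,1,-7],"yaw":0},{"offset":[-1,1,-7],"yaw":0}]'
python3 -m handwheel '[{"offset":[0,0,-1],"yaw":0},{"offset":[0,0,-1],"yaw":0},{"offset":[0,0,-1],"yaw":0}]'
```

```text
t: 16.28
tcp_pos: [0.4423, 0.328, 0.0154]
eef_rot: [-0.0, 0.582, 0.813, -0.0]
ft_force: [0.2, 0.6, -3.3]
opening: 0.0485
t: 16.53
tcp_pos: [0.4426, 0.3282, 0.0148]
eef_rot: [0.0, 0.582, 0.813, 0.0]
ft_force: [-0.1, -0.9, -2.1]
opening: 0.0485
```

```bash
python3 -m handwheel '[{"offset":[0,0,-1],"yaw":0},{"offset":[0,0,-1],"yaw":0}]'
python3 -m handwheel '[{"offset":[0,0,0],"yaw":0},{"offset":[0,0,0],"yaw":0},{"offset":[0,0,0],"yaw":0},{"offset":[0,0,0],"yaw":0},{"offset":[0,0,0],"yaw":0}]' 100
python3 -m handwheel '[{"offset":[0,0,10],"yaw":0},{"offset":[0,0,30],"yaw":0},{"offset":[0,0,60],"yaw":0},{"offset":[0,0,95],"yaw":0},{"offset":[0,0,120],"yaw":0}]'
python3 -m handwheel '[{"offset":[5,-30,0],"yaw":0},{"offset":[5,-60,0],"yaw":0},{"offset":[5,-70,0],"yaw":0},{"offset":[5,-70,0],"yaw":0}]'
python3 - <<'E'
from h import *
for n in ('wrist','scene','side'):
    p=snap(n,'x14_%s.png'%n)
    print(n,'die top',top(p,.443,.3285,.05,.062,.035),'seat ring',top(p,.443,.3285,.027,.034,.045))
    if n=='wrist':
        C=cloud(p);m=(p['range_z']>0)&(C[...,2]<.045)&(np.hypot(C[...,0]-.443,C[...,1]-.3285)<.009);print(m.sum())
cv2.imwrite('pics/w14c.png',cv2.resize(cv2.imread('pics/x14_wrist.png')[120:300,260:480],None,fx=3,fy=3))
E
```

```text
t: 16.7
tcp_pos: [0.4426, 0.3283, 0.0147]
eef_rot: [0.0, 0.582, 0.813, 0.0]
ft_force: [-3.4, -1.8, 8.5]
opening: 0.0481
t: 17.12
tcp_pos: [0.4426, 0.3282, 0.0137]
eef_rot: [0.0, 0.582, 0.813, 0.0]
ft_force: [0.3, -0.5, 0.2]
opening: 0.0763
t: 17.53
tcp_pos: [0.4431, 0.3285, 0.1372]
eef_rot: [0.0, 0.582, 0.813, 0.001]
ft_force: [1.2, 1.2, 0.3]
opening: 0.0876
t: 17.87
tcp_pos: [0.4472, 0.2561, 0.1347]
eef_rot: [-0.0, 0.583, 0.812, 0.0]
ft_force: [-0.4, -0.3, 0.1]
opening: 0.0876
wrist die top (1639, array([0.442 , 0.3294]), 0.025, np.float64(0.0528)) seat ring (1012, array([0.4427, 0.3287]), 0.0328, np.float64(0.0289))
9
scene die top (163, array([0.4442, 0.3281]), 0.0281, np.float64(0.0538)) seat ring (132, array([0.4439, 0.3254]), 0.0337, np.float64(0.0301))
side die top (753, array([0.4419, 0.3283]), 0.0255, np.float64(0.0526)) seat ring (545, array([0.4421, 0.3285]), 0.033, np.float64(0.029))
```

View pics/w14c.png

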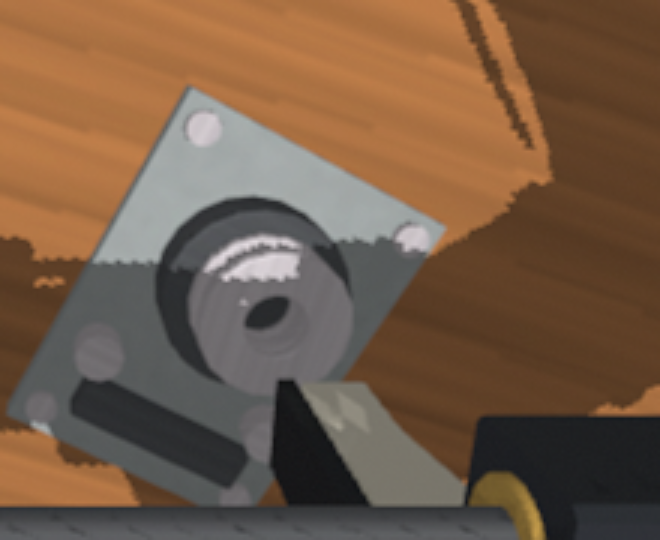

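```bash
python3 -m handwheel '[{"offset":[2,-40,0],"yaw":0},{"offset":[4,-80,0],"yaw":0},{"offset":[7,-118,0],"yaw":0},{"offset":[8,-135,0],"yaw":0},{"offset":[8,-140,0],"yaw":0}]'
python3 -m handwheel '[{"offset":[2,-35,0],"yaw":0},{"offset":[4,-70,0],"yaw":0},{"offset":[6,-100,0],"yaw":0},{"offset":[8,-118,0],"yaw":0},{"offset":[8,-118,0],"yaw":0}]'
python3 - <<'E'
from h import *
print(sensors.sense()['tcp_pos'])
for n in ('wrist','scene','side'):
    p=snap(n,'x15_%s.png'%n)
    print(n,'large',top(p,.4635,0,.028,.04,.045),'dish',top(p,.624,-.168,.0045,.012,.055))
    if n=='wrist':
        for d in vision.spot_point(p,'dish_large')[:3]: print(d['confidence'],d['centre'],ray(p,d['centre'],0))
E
```

```text
t: 18.43
tcp_pos: [0.4555, 0.1165, 0.1337]
eef_rot: [-0.0, 0.583, 0.813, -0.0]
ft_force: [0.2, -0.1, 0.9]
opening: 0.0877
t: 18.85
tcp_pos: [0.464, -0.0013, 0.1337]
eef_rot: [-0.0, 0.583, 0.813, -0.0]
ft_force: [0.7, 1.2, 0.2]
opening: 0.0875
[ 0.46397815 -0.00126261  0.13366099]
wrist large (2577, array([0.4629, 0.0005]), 0.0311, np.float64(0.0328)) dish (112, array([ 0.5999, -0.1742]), 0.0367, np.float64(0.0051))
scene large (392, array([ 0.4638, -0.0016]), 0.0326, np.float64(0.0339)) dish (469, array([ 0.6275, -0.1714]), 0.0498, np.float64(0.0054))
side large (487, array([ 4.63e-01, -2.00e-04]), 0.0318, np.float64(0.0323)) dish (26, array([ 0.6287, -0.1577]), 0.0422, np.float64(0.0051))
```

View pics/x15_wrist.png

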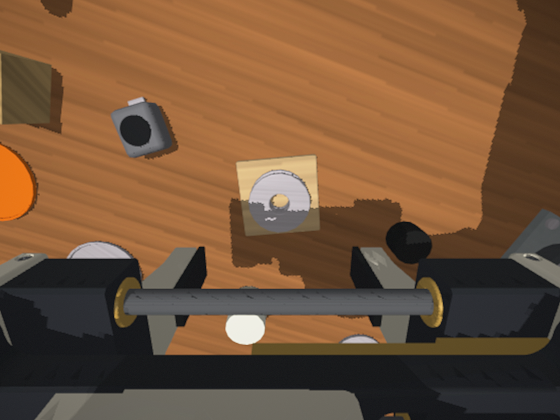

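```bash
python3 -m handwheel '[{"offset":[-1,1,-30],"yaw":0},{"offset":[-1,1,-60],"yaw":0},{"offset":[-1,1,-85],"yaw":0},{"offset":[-1,1,-105],"yaw":0},{"offset":[-1,1,-115],"yaw":0}]'
python3 -m handwheel '[{"offset":[0,0,-7],"yaw":0},{"offset":[0,0,-14],"yaw":0},{"offset":[0,0,-19],"yaw":0},{"offset":[0,0,-22],"yaw":0},{"offset":[0,0,-23],"yaw":0}]'
python3 -m handwheel '[{"offset":[0,0,0],"yaw":0},{"offset":[0,0,0],"yaw":0}]'
```

```text
t: 19.47
tcp_pos: [0.4613, 0.002, 0.0164]
eef_rot: [-0.001, 0.582, 0.813, -0.001]
ft_force: [-0.7, -0.5, 0.5]
opening: 0.0876
t: 19.88
tcp_pos: [0.4627, 0.0015, -0.0043]
eef_rot: [0.0, 0.582, 0.813, 0.0]
ft_force: [0.1, 0.3, 0.3]
opening: 0.0878
t: 20.05
tcp_pos: [0.4629, 0.0013, -0.0038]
eef_rot: [0.0, 0.582, 0.813, 0.0]
ft_force: [0.3, -0.2, 0.6]
opening: 0.0875
```

```bash
python3 -m handwheel '[{"offset":[0,-1,-1],"yaw":0},{"offset":[0,-1,-1],"yaw":0},{"offset":[0,-1,-1],"yaw":0},{"offset":[0,-1,-1],"yaw":0},{"offset":[0,-1,-1],"yaw":0}]' 0
python3 -m handwheel '[{"offset":[0,0,0],"yaw":0},{"offset":[0,0,0],"yaw":0},{"offset":[0,0,0],"yaw":0}]'
python3 -m handwheel '[{"offset":[0,0,5],"yaw":0},{"offset":[0,0,10],"yaw":0},{"offset":[0,0,20],"yaw":0},{"offset":[0,0,40],"yaw":0},{"offset":[0,0,60],"yaw":0}]'
```

```text
t: 20.47
tcp_pos: [0.4626, 0.0001, -0.0051]
eef_rot: [0.0, 0.582, 0.813, 0.0]
ft_force: [0.0, -0.0, 1.4]
opening: 0.0614
t: 20.72
tcp_pos: [0.4626, 0.0001, -0.0051]
eef_rot: [0.0, 0.582, 0.813, -0.0]
ft_force: [-0.1, -1.8, 3.2]
opening: 0.0614
t: 21.13
tcp_pos: [0.4614, -0.0001, 0.055]
eef_rot: [-0.001, 0.582, 0.813, -0.001]
ft_force: [0.8, 0.3, -4.6]
opening: 0.0615
```

```bash
python3 -m handwheel '[{"offset":[10,-10,30],"yaw":0},{"offset":[30,-30,45],"yaw":0},{"offset":[55,-55,45],"yaw":0},{"offset":[75,-78,45],"yaw":0},{"offset":[80,-84,45],"yaw":0}]'
python3 - <<'E'
from h import *
print(sensors.sense()['tcp_pos'])
for n in ('scene','side','wrist'):
    p=snap(n,'x16_%s.png'%n)
    for d in vision.silhouettes(p,'dish_large'):
        k=d['region'].astype(np.uint8); cs,_=cv2.findContours(k,cv2.RETR_EXTERNAL,cv2.CHAIN_APPROX_NONE)
        c=max(cs,key=cv2.contourArea)
        if len(c)<10: continue
        # project contour at rim height and fit circle
        P=np.array([ray(p,(y,x),.006)[:2] for (x,y) in c[:,0]])
        A=np.c_[2*P,np.ones(len(P))]; s=np.linalg.lstsq(A,(P**2).sum(1),rcond=None)[0]
        print(n,round(d['confidence'],2),'c',np.round(d['centre']),'circ',np.round(s[:2],4),'r',round(np.sqrt(s[2]+s[0]**2+s[1]**2),4),p['img'][int(d['centre'][0]),int(d['centre'][1])])
E
```

```text
t: 21.55
tcp_pos: [0.5452, -0.086, 0.1003]
eef_rot: [0.001, 0.583, 0.813, 0.0]
ft_force: [1.2, -0.3, -3.6]
opening: 0.0613
[ 0.54515229 -0.08599673  0.10033464]
scene 0.98 c [302. 290.] circ [ 0.6258 -0.169 ] r 0.0446 [187 181 181]
scene 0.7 c [353. 159.] circ [ 0.5345 -0.4202] r 0.0443 [  0 173 166]
scene 0.69 c [317. 216.] circ [ 0.5478 -0.2985] r 0.0431 [229 132   0]
side 0.85 c [172. 338.] circ [ 0.5341 -0.4115] r 0.044 [ 33 160 154]
side 0.82 c [203. 260.] circ [ 0.6194 -0.1593] r 0.0414 [179 170 172]
side 0.55 c [193. 313.] circ [ 0.5431 -0.2916] r 0.0426 [218 125   0]
wrist 0.96 c [240. 170.] circ [ 0.609  -0.1729] r 0.0338 [189 183 187]
wrist 0.7 c [134.  50.] circ [ 0.5461 -0.2957] r 0.0446 [235 119  23]
```

View pics/x16_scene.png

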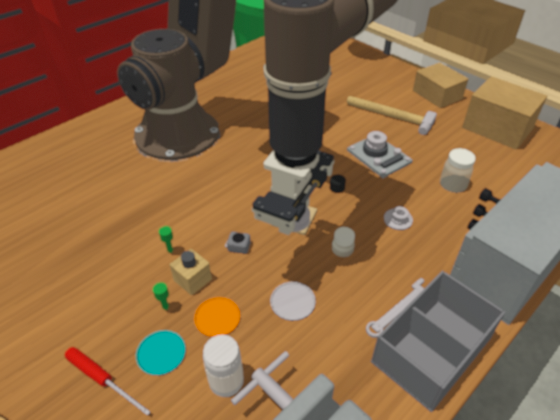

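The scene-camera circle fit puts the steel dish at (0.626, −0.169) with r = 44.6 mm, which matches the 45 mm rim. Going to (0.625, −0.168).

```bash
python3 -m handwheel '[{"offset":[25,-26,0],"yaw":0},{"offset":[50,-52,-15],"yaw":0},{"offset":[70,-72,-30],"yaw":0},{"offset":[80,-82,-45],"yaw":0},{"offset":[80,-82,-60],"yaw":0}]'
python3 -m handwheel '[{"offset":[0,0,-12],"yaw":0},{"offset":[0,0,-24],"yaw":0},{"offset":[0,0,-34],"yaw":0},{"offset":[0,0,-40],"yaw":0},{"offset":[0,0,-42],"yaw":0}]'
python3 -m handwheel '[{"offset":[0,0,-2],"yaw":0},{"offset":[0,0,-4],"yaw":0},{"offset":[0,0,-5],"yaw":0},{"offset":[0,0,-5],"yaw":0}]'
```

```text
t: 22.27
tcp_pos: [0.6243, -0.1669, 0.0389]
eef_rot: [0.001, 0.582, 0.813, 0.0]
ft_force: [0.8, -0.2, -3.1]
opening: 0.061
t: 22.68
tcp_pos: [0.6219, -0.1652, -0.0031]
eef_rot: [-0.001, 0.582, 0.813, -0.0]
ft_force: [0.2, 0.0, -2.5]
opening: 0.0614
t: 23.02
tcp_pos: [0.6227, -0.1658, -0.0069]
eef_rot: [0.0, 0.582, 0.813, 0.0]
ft_force: [-0.4, 0.2, -3.9]
opening: 0.061
```

```bash
python3 -m handwheel '[{"offset":[2,-2,-1],"yaw":0},{"offset":[2,-2,-2],"yaw":0},{"offset":[2,-2,-3],"yaw":0},{"offset":[2,-2,-3],"yaw":0},{"offset":[2,-2,-3],"yaw":0}]'
python3 -m handwheel '[{"offset":[0,0,-1],"yaw":0},{"offset":[0,0,-1],"yaw":0},{"offset":[0,0,-1],"yaw":0}]'
```

```text
t: 23.43
tcp_pos: [0.6244, -0.1679, -0.0104]
eef_rot: [-0.0, 0.582, 0.813, -0.0]
ft_force: [-0.4, -0.1, -4.0]
opening: 0.0611
t: 23.68
tcp_pos: [0.6245, -0.1678, -0.0113]
eef_rot: [-0.0, 0.582, 0.813, -0.0]
ft_force: [1.4, 1.2, -3.0]
opening: 0.0613
```

Release, retreat, look.

```bash
python3 -m handwheel '[{"offset":[0,0,0],"yaw":0},{"offset":[0,0,0],"yaw":0},{"offset":[0,0,0],"yaw":0},{"offset":[0,0,0],"yaw":0},{"offset":[0,0,0],"yaw":0}]' 100
python3 -m handwheel '[{"offset":[0,0,10],"yaw":0},{"offset":[0,0,30],"yaw":0},{"offset":[0,0,60],"yaw":0},{"offset":[0,0,95],"yaw":0},{"offset":[0,0,130],"yaw":0}]'
python3 -m handwheel '[{"offset":[-35,0,0],"yaw":-0.12},{"offset":[-65,-5,0],"yaw":-0.24},{"offset":[-90,-10,0],"yaw":-0.36},{"offset":[-90,-30,0],"yaw":-0.48},{"offset":[-90,-50,0],"yaw":-0.6}]'
python3 - <<'E'
from h import *
st=sensors.sense();print(st['tcp_pos'],st['joints'])
for n in ('scene','side'):
    p=snap(n,'x17_%s.png'%n)
    print(n,'large',top(p,.6245,-.168,.023,.034,.045))
a,b=cv2.imread('pics/x17_scene.png')[240:360,220:370],cv2.imread('pics/x17_side.png')[150:270,190:340]
cv2.imwrite('pics/v17.png',cv2.resize(np.hstack([a,b]),None,fx=2.6,fy=2.6))
E
```

```text
t: 24.1
tcp_pos: [0.6249, -0.1678, -0.0109]
eef_rot: [0.0, 0.582, 0.813, 0.0]
ft_force: [0.6, 0.7, -0.5]
opening: 0.0861
t: 24.52
tcp_pos: [0.6241, -0.1679, 0.1207]
eef_rot: [-0.0, 0.582, 0.813, -0.0]
ft_force: [1.4, 0.1, -0.2]
opening: 0.0877
t: 24.93
tcp_pos: [0.5336, -0.2179, 0.1207]
eef_rot: [0.001, 0.798, 0.603, 0.001]
ft_force: [0.5, -1.5, -0.4]
opening: 0.087
[ 0.53356883 -0.21785552  0.12071562] [-4.83586856e-02  2.68662608e-01 -3.30027539e-01  2.50586912e-05
 -9.70051831e-01 -1.79907725e+00]
scene large (602, array([ 0.6247, -0.1684]), 0.0321, np.float64(0.0275))
side large (260, array([ 0.6232, -0.1662]), 0.0318, np.float64(0.026))
```

View pics/v17.png

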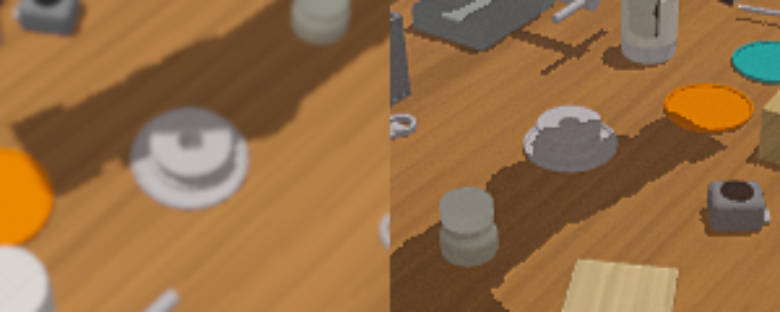

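Large die sits flat in the steel dish. Now the pin, with the jaws turned to about 45° to stay clear of the green pins.

```bash
python3 -m handwheel '[{"offset":[-25,-15,0],"yaw":-0.12},{"offset":[-50,-30,0],"yaw":-0.24},{"offset":[-75,-45,0],"yaw":-0.36},{"offset":[-94,-58,0],"yaw":-0.46},{"offset":[-94,-58,0],"yaw":-0.51}]'
python3 - <<'E'
from h import *
st=sensors.sense();print(st['tcp_pos'],st['joints'],st['eef_rot'])
for n in ('scene','side','wrist'):
    p=snap(n,'x18_%s.png'%n)
    print(n,'pin',top(p,.44,-.276,.072,.085,.022),'stand',top(p,.44,-.276,.05,.06,.04))
E
```

```text
t: 25.45
tcp_pos: [0.4373, -0.2767, 0.1193]
eef_rot: [-0.0, 0.924, 0.382, -0.0]
ft_force: [-0.1, -0.5, -0.6]
opening: 0.0878
[ 0.43730575 -0.27666298  0.11934819] [-1.84638437e-01  1.79411045e-01 -4.54242277e-01 -3.90647207e-04
 -9.37765083e-01 -2.17368918e+00] [-3.01500236e-04  9.24331226e-01  3.81590962e-01 -1.75016634e-04]
scene pin (147, array([ 0.4409, -0.2774]), 0.0149, np.float64(0.0776)) stand (468, array([ 0.4409, -0.2774]), 0.0389, np.float64(0.0541))
side pin (72, array([ 0.4394, -0.2757]), 0.0148, np.float64(0.0763)) stand (231, array([ 0.4396, -0.2757]), 0.0394, np.float64(0.0525))
wrist pin (894, array([ 0.44  , -0.2764]), 0.0142, np.float64(0.0768)) stand (2829, array([ 0.4399, -0.2768]), 0.0392, np.float64(0.0529))
```

View pics/x18_wrist.png

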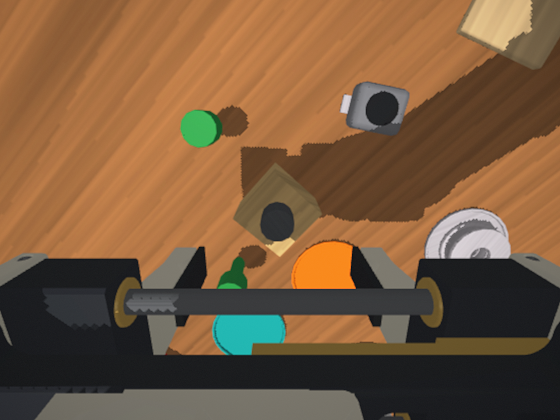

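```bash
python3 -m handwheel '[{"offset":[2,0,-20],"yaw":0},{"offset":[2,0,-38],"yaw":0},{"offset":[2,0,-48],"yaw":0},{"offset":[2,0,-50],"yaw":0},{"offset":[2,0,-50],"yaw":0}]'
python3 -m handwheel '[{"offset":[0,0,0],"yaw":0},{"offset":[0,0,0],"yaw":0}]'
```

```text
t: 26.02
tcp_pos: [0.4426, -0.2755, 0.0683]
eef_rot: [-0.0, 0.923, 0.385, -0.001]
ft_force: [0.1, 0.7, 0.4]
opening: 0.0876
t: 26.18
tcp_pos: [0.4433, -0.2759, 0.0696]
eef_rot: [0.0, 0.923, 0.385, 0.0]
ft_force: [0.5, -0.7, -0.5]
opening: 0.0875
```

```bash
python3 -m handwheel '[{"offset":[-3,-1,-10],"yaw":0},{"offset":[-3,-1,-20],"yaw":0},{"offset":[-3,-1,-27],"yaw":0},{"offset":[-3,-1,-30],"yaw":0},{"offset":[-3,-1,-31],"yaw":0}]'
python3 -m handwheel '[{"offset":[0,0,0],"yaw":0},{"offset":[0,0,0],"yaw":0},{"offset":[0,0,0],"yaw":0}]'
python3 - <<'E'
from h import *
st=sensors.sense();print(st['tcp_pos'],st['ft_force'])
p=snap('wrist','x19_w.png');b=snap('side','x19_d.png')
print(top(p,.44,-.2765,.072,.085,.02))
cv2.imwrite('pics/v19.png',np.hstack([cv2.resize(cv2.imread('pics/x19_w.png')[180:340,170:390],None,fx=1.8,fy=1.8),cv2.resize(cv2.imread('pics/x19_d.png')[140:236,300:432],(396,288))]))
E
```

```text
t: 26.6
tcp_pos: [0.4392, -0.2768, 0.0371]
eef_rot: [-0.0, 0.923, 0.384, -0.0]
ft_force: [0.1, -0.0, 0.7]
opening: 0.0876
t: 26.85
tcp_pos: [0.4399, -0.2769, 0.0381]
eef_rot: [0.0, 0.923, 0.384, 0.0]
ft_force: [0.4, -1.1, -0.4]
opening: 0.0878
[ 0.43988773 -0.27689858  0.03812788] [ 0.42670108 -1.14331638 -0.35025605]
(1495, array([ 0.4395, -0.2763]), 0.014, np.float64(0.0768))
```

View pics/v19.png

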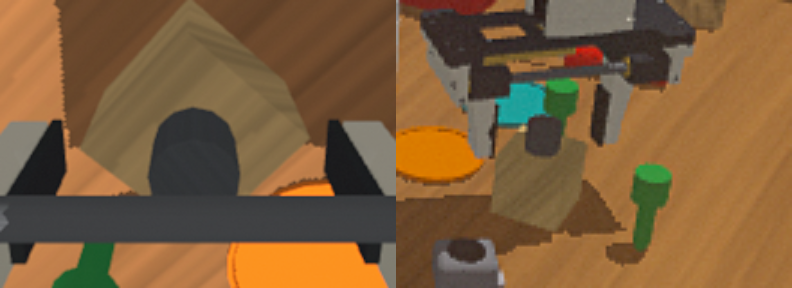

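Fingers are astride the head. Closing: 60 mm of travel takes about 0.75 s.

```bash
python3 -m handwheel '[{"offset":[0,0,0],"yaw":0},{"offset":[0,0,0],"yaw":0},{"offset":[0,0,0],"yaw":0},{"offset":[0,0,0],"yaw":0},{"offset":[0,0,0],"yaw":0}]' 0
python3 -m handwheel '[{"offset":[0,0,0],"yaw":0},{"offset":[0,0,0],"yaw":0},{"offset":[0,0,0],"yaw":0},{"offset":[0,0,0],"yaw":0},{"offset":[0,0,0],"yaw":0}]'
python3 -m handwheel '[{"offset":[0,0,0],"yaw":0}]'
python3 -m handwheel '[{"offset":[0,0,6],"yaw":0},{"offset":[0,0,14],"yaw":0},{"offset":[0,0,25],"yaw":0},{"offset":[0,0,45],"yaw":0},{"offset":[0,0,65],"yaw":0}]'
```

```text
t: 27.37
tcp_pos: [0.4395, -0.2768, 0.0378]
eef_rot: [0.0, 0.923, 0.384, 0.0]
ft_force: [0.6, -0.7, -1.1]
opening: 0.0598
t: 27.78
tcp_pos: [0.4395, -0.2768, 0.0378]
eef_rot: [-0.0, 0.923, 0.384, 0.0]
ft_force: [-0.2, -0.6, 1.4]
opening: 0.0272
t: 27.87
tcp_pos: [0.4395, -0.2768, 0.0378]
eef_rot: [-0.0, 0.923, 0.384, -0.0]
ft_force: [-0.7, -0.8, -0.7]
opening: 0.0263
t: 28.28
tcp_pos: [0.439, -0.2767, 0.1037]
eef_rot: [-0.0, 0.923, 0.384, -0.0]
ft_force: [0.9, -0.5, -1.9]
opening: 0.0261
```

```bash
python3 -m handwheel '[{"offset":[0,25,10],"yaw":0.06},{"offset":[0,60,20],"yaw":0.17},{"offset":[0,95,20],"yaw":0.28},{"offset":[0,130,20],"yaw":0.39},{"offset":[0,165,20],"yaw":0.5}]'
python3 -m handwheel '[{"offset":[0,38,0],"yaw":0.12},{"offset":[0,76,0],"yaw":0.24},{"offset":[0,114,0],"yaw":0.36},{"offset":[0,150,0],"yaw":0.48},{"offset":[0,180,0],"yaw":0.6}]'
python3 -m handwheel '[{"offset":[0,35,0],"yaw":0},{"offset":[0,70,0],"yaw":0},{"offset":[0,105,0],"yaw":0},{"offset":[0,135,0],"yaw":0},{"offset":[0,150,0],"yaw":0}]'
python3 - <<'E'
from h import *
st=sensors.sense();print(st['tcp_pos'],st['joints'],st['eef_rot'],st['opening'])
for n in ('scene','wrist'):
    p=snap(n,'x20_%s.png'%n); print(n,top(p,.4425,.3287,.05,.062,.035))
t=st['tcp_pos']; print('pin top',top(p,t[0],t[1],t[2]+.034,t[2]+.05,.02))
a,b=cv2.imread('pics/x20_scene.png')[40:200,270:490],cv2.imread('pics/x20_wrist.png')[150:350,150:425]
cv2.imwrite('pics/v20.png',np.hstack([cv2.resize(a,(396,288)),cv2.resize(b,(396,288))]))
E
```

```text
t: 28.7
tcp_pos: [0.4394, -0.1105, 0.1239]
eef_rot: [0.0, 0.798, 0.603, 0.001]
ft_force: [1.3, 0.4, -0.3]
opening: 0.0264
t: 29.12
tcp_pos: [0.4394, 0.0705, 0.1239]
eef_rot: [0.0, 0.584, 0.812, 0.001]
ft_force: [2.2, -0.1, -1.4]
opening: 0.0263
t: 29.53
tcp_pos: [0.4398, 0.2216, 0.1237]
eef_rot: [0.0, 0.585, 0.811, 0.001]
ft_force: [0.9, -0.2, -1.9]
opening: 0.0264
[0.4398249  0.22155258 0.12374343] [ 8.66874630e-01  1.32104434e-01 -5.01882190e-01  2.86120068e-04
 -9.34878305e-01 -2.11792521e+00] [1.90453615e-04 5.85454117e-01 8.10704960e-01 9.53711886e-04] 0.02642780480151103
scene (163, array([0.4439, 0.327 ]), 0.0267, np.float64(0.0536))
wrist (1241, array([0.4413, 0.329 ]), 0.025, np.float64(0.0527))
pin top (1820, array([0.4357, 0.2201]), 0.0185, np.float64(0.1626))
```

View pics/v20.png

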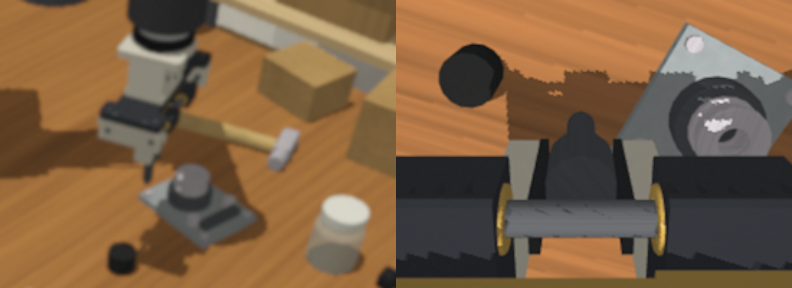

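```bash
python3 -m handwheel '[{"offset":[1,35,0],"yaw":0},{"offset":[2,70,0],"yaw":0},{"offset":[2,98,-10],"yaw":0},{"offset":[3,107,-20],"yaw":0},{"offset":[3,107,-25],"yaw":0}]'
python3 -m handwheel '[{"offset":[0,0,-2],"yaw":0},{"offset":[0,0,-2],"yaw":0},{"offset":[0,0,-2],"yaw":0}]'
python3 - <<'E'
from h import *
st=sensors.sense();print(st['tcp_pos'])
for n in ('scene','wrist','side'):
    p=snap(n,'x21_%s.png'%n)
    C=cloud(p);t=st['tcp_pos']
    for z0 in (.066,.070,.074,.080,.086):
        m=(p['range_z']>0)&(abs(C[...,2]-z0-0.002)<.003)&(np.hypot(C[...,0]-t[0],C[...,1]-t[1])<.015)
        if m.sum(): print(n,z0,m.sum(),np.round(C[m].mean(0),4))
a,b=cv2.imread('pics/x21_scene.png')[70:190,300:465],cv2.imread('pics/x21_wrist.png')[180:320,180:373]
cv2.imwrite('pics/v21.png',np.hstack([cv2.resize(a,(396,288)),cv2.resize(b,(396,288))]))
E
```

```text
t: 30.05
tcp_pos: [0.4424, 0.3261, 0.0968]
eef_rot: [-0.0, 0.586, 0.81, -0.001]
ft_force: [0.3, -0.6, -1.7]
opening: 0.0262
t: 30.3
tcp_pos: [0.4426, 0.3239, 0.0961]
eef_rot: [0.0, 0.587, 0.81, -0.0]
ft_force: [-0.4, -0.2, -1.0]
opening: 0.0263
[0.44259875 0.32388717 0.09613835]
scene 0.066 4 [0.445  0.3207 0.0691]
scene 0.07 5 [0.4464 0.3211 0.0714]
scene 0.074 10 [0.4453 0.3207 0.0764]
scene 0.08 9 [0.4477 0.3208 0.0826]
scene 0.086 9 [0.4456 0.319  0.0886]
wrist 0.066 1 [0.4401 0.3221 0.0681]
wrist 0.07 14 [0.4387 0.324  0.0739]
wrist 0.074 53 [0.4383 0.3241 0.0762]
wrist 0.08 64 [0.4384 0.3241 0.0821]
wrist 0.086 64 [0.438  0.3243 0.0879]
side 0.066 8 [0.441  0.3274 0.0684]
side 0.07 16 [0.4398 0.3273 0.073 ]
side 0.074 28 [0.4399 0.3283 0.0766]
side 0.08 29 [0.44   0.328  0.0819]
side 0.086 26 [0.4392 0.3279 0.0876]
```

View pics/v21.png

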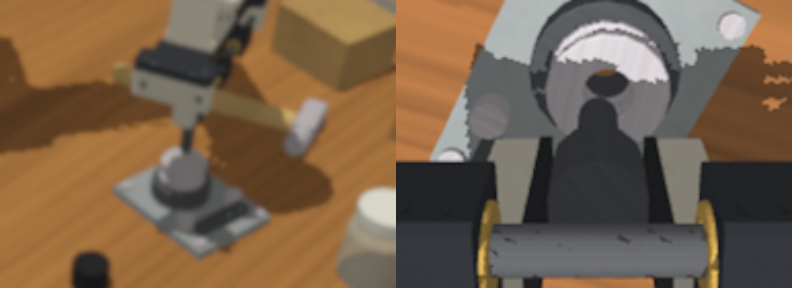

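```bash
python3 -m handwheel '[{"offset":[0,5,0],"yaw":0},{"offset":[0,5,0],"yaw":0},{"offset":[0,5,-5],"yaw":0},{"offset":[0,5,-10],"yaw":0},{"offset":[0,5,-10],"yaw":0}]'
python3 - <<'E'
from h import *
st=sensors.sense();print(st['tcp_pos'])
p=snap('wrist','x22_w.png')
cv2.imwrite('pics/v22.png',cv2.resize(cv2.imread('pics/x22_w.png')[180:320,180:373],None,fx=3,fy=3))
E
```

```text
t: 30.87
tcp_pos: [0.4419, 0.3295, 0.0844]
eef_rot: [-0.0, 0.586, 0.81, -0.001]
ft_force: [-0.0, -0.2, -1.6]
opening: 0.0259
[0.44185241 0.32953211 0.08436847]
```

View pics/v22.png

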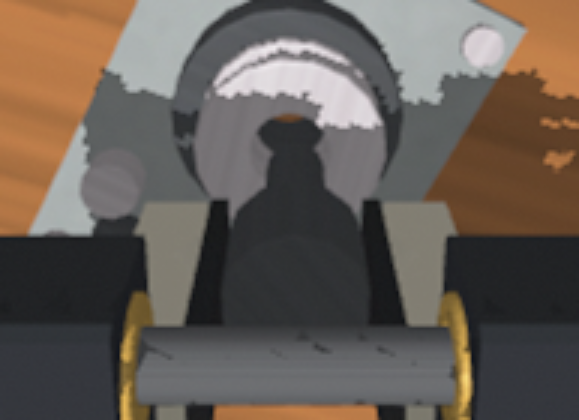

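The pin tip is over the hole, aligned within about 1 mm in image columns. Descending and watching the force.

```bash
python3 -m handwheel '[{"offset":[0,0,-3],"yaw":0},{"offset":[0,0,-6],"yaw":0},{"offset":[0,0,-9],"yaw":0},{"offset":[0,0,-12],"yaw":0}]'
python3 -m handwheel '[{"offset":[0,0,-3],"yaw":0},{"offset":[0,0,-6],"yaw":0},{"offset":[0,0,-9],"yaw":0},{"offset":[0,0,-12],"yaw":0}]'
```

```text
t: 31.25
tcp_pos: [0.4425, 0.3301, 0.0734]
eef_rot: [-0.0, 0.586, 0.81, -0.0]
ft_force: [-0.0, 0.2, -1.4]
opening: 0.0262
t: 31.58
tcp_pos: [0.4425, 0.3302, 0.0615]
eef_rot: [0.0, 0.586, 0.81, 0.0]
ft_force: [-0.1, 0.8, -0.9]
opening: 0.0261
```

```bash
python3 -m handwheel '[{"offset":[0,-1,-3],"yaw":0},{"offset":[0,-1,-6],"yaw":0},{"offset":[0,-1,-9],"yaw":0},{"offset":[0,-1,-12],"yaw":0}]'
python3 -m handwheel '[{"offset":[0,0,-3],"yaw":0},{"offset":[0,0,-6],"yaw":0},{"offset":[0,0,-8],"yaw":0},{"offset":[0,0,-9],"yaw":0}]'
python3 -m handwheel '[{"offset":[0,0,-1],"yaw":0},{"offset":[0,0,-1],"yaw":0},{"offset":[0,0,-1],"yaw":0}]'
```

```text
t: 31.92
tcp_pos: [0.4426, 0.3292, 0.0495]
eef_rot: [0.0, 0.586, 0.81, 0.0]
ft_force: [-0.6, -0.7, -0.5]
opening: 0.0265
t: 32.25
tcp_pos: [0.4424, 0.3291, 0.0404]
eef_rot: [-0.0, 0.586, 0.81, -0.0]
ft_force: [-0.2, -0.2, -1.9]
opening: 0.0262
t: 32.5
tcp_pos: [0.4426, 0.3292, 0.0398]
eef_rot: [0.0, 0.586, 0.81, 0.0]
ft_force: [-0.3, -0.3, -1.1]
opening: 0.0262
```

```bash
python3 -m handwheel '[{"offset":[0,0,-1],"yaw":0},{"offset":[0,0,-1],"yaw":0},{"offset":[0,0,-1],"yaw":0}]'
python3 -m handwheel '[{"offset":[0,0,-1],"yaw":0},{"offset":[0,0,-1],"yaw":0},{"offset":[0,0,-1],"yaw":0}]'
```

```text
t: 32.75
tcp_pos: [0.4425, 0.3292, 0.0388]
eef_rot: [-0.0, 0.586, 0.81, 0.0]
ft_force: [0.2, 0.6, -1.9]
opening: 0.0263
t: 33.0
tcp_pos: [0.4426, 0.3292, 0.0378]
eef_rot: [0.0, 0.586, 0.81, 0.0]
ft_force: [-0.4, 0.0, -1.6]
opening: 0.0264
```

```bash
python3 -m handwheel '[{"offset":[0,0,-1],"yaw":0},{"offset":[0,0,-1],"yaw":0},{"offset":[0,0,-1],"yaw":0}]'
python3 -m handwheel '[{"offset":[0,0,0],"yaw":0},{"offset":[0,0,0],"yaw":0},{"offset":[0,0,0],"yaw":0},{"offset":[0,0,0],"yaw":0},{"offset":[0,0,0],"yaw":0}]' 100
python3 -m handwheel '[{"offset":[0,0,0],"yaw":0},{"offset":[0,0,10],"yaw":0},{"offset":[0,0,30],"yaw":0},{"offset":[0,0,60],"yaw":0},{"offset":[0,0,95],"yaw":0}]'
python3 -m handwheel '[{"offset":[0,-30,10],"yaw":0},{"offset":[0,-60,20],"yaw":0},{"offset":[0,-85,20],"yaw":0},{"offset":[0,-95,20],"yaw":0},{"offset":[0,-95,20],"yaw":0}]'
python3 - <<'E'
from h import *
st=sensors.sense();print(st['tcp_pos'],st['opening'])
for n in ('scene','side','wrist'):
    p=snap(n,'x24_%s.png'%n)
    print(n,'head',top(p,.4425,.3287,.072,.088,.03),'die',top(p,.4425,.3287,.05,.06,.03),'seat',top(p,.4425,.3287,.027,.034,.04))
    print('  small',top(p,.638,.168,.0235,.036,.035),'large',top(p,.6245,-.168,.0235,.036,.04))
a,b=cv2.imread('pics/x24_scene.png')[90:210,300:465],cv2.imread('pics/x24_side.png')[300:420,90:255]
cv2.imwrite('pics/v24.png',np.hstack([cv2.resize(a,(396,288)),cv2.resize(b,(396,288))]))
E
```

```text
t: 33.25
tcp_pos: [0.4427, 0.3293, 0.0377]
eef_rot: [0.0, 0.586, 0.81, 0.0]
ft_force: [-3.4, -1.3, 8.3]
opening: 0.0264
t: 33.67
tcp_pos: [0.4425, 0.3292, 0.0366]
eef_rot: [0.0, 0.586, 0.81, -0.0]
ft_force: [0.0, 0.1, 0.5]
opening: 0.054
t: 34.08
tcp_pos: [0.4418, 0.3282, 0.1321]
eef_rot: [-0.0, 0.586, 0.81, -0.002]
ft_force: [0.3, 0.9, 0.4]
opening: 0.0852
t: 34.5
tcp_pos: [0.4423, 0.2324, 0.1527]
eef_rot: [-0.0, 0.587, 0.81, 0.001]
ft_force: [-0.7, 0.4, 0.5]
opening: 0.0871
[0.44233501 0.23240623 0.15274721] 0.08706977151808093
scene head (75, array([0.4451, 0.3292]), 0.016, np.float64(0.077)) die (133, array([0.4423, 0.3276]), 0.0266, np.float64(0.0539)) seat (139, array([0.4451, 0.3253]), 0.0346, np.float64(0.0298))
  small (128, array([0.6394, 0.1678]), 0.0201, np.float64(0.0271)) large (603, array([ 0.6253, -0.1682]), 0.0315, np.float64(0.0275))
side head (311, array([0.4434, 0.3304]), 0.0145, np.float64(0.0766)) die (539, array([0.4421, 0.3282]), 0.0255, np.float64(0.0527)) seat (522, array([0.4426, 0.3286]), 0.0327, np.float64(0.0289))
  small (39, array([0.6352, 0.1789]), 0.0156, np.float64(0.0258)) large (253, array([ 0.6246, -0.166 ]), 0.0323, np.float64(0.0261))
wrist head (522, array([0.4421, 0.3304]), 0.0141, np.float64(0.0768)) die (970, array([0.442 , 0.3295]), 0.0251, np.float64(0.0528)) seat (838, array([0.4427, 0.3284]), 0.033, np.float64(0.0289))
  small (197, array([0.6393, 0.1743]), 0.018, np.float64(0.0261)) large None
```

View pics/v24.png

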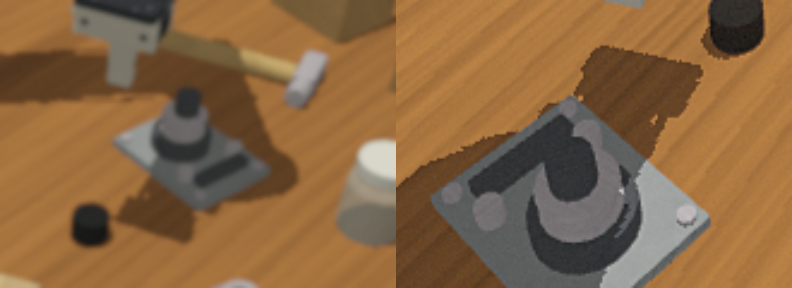

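View pics/x24_scene.png

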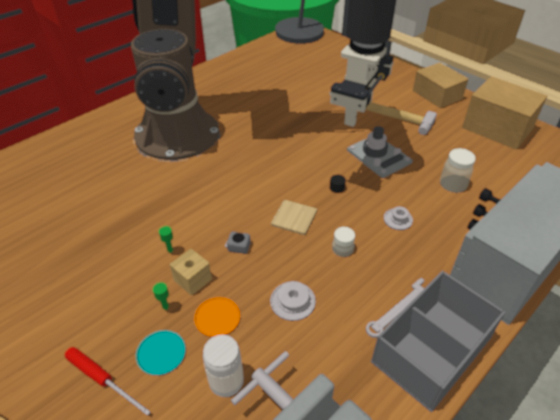

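The pin head top reads the same height as it did on the stand (78 mm true), and everything is where it should be. Handing in.

```bash
python3 -c "
from cell import workorder,sensors
print(sensors.sense()['t']); print(workorder.job_done())"
```

```text
34.65
the job is handed in; nothing more can be done
None
```

I took the stack apart, set up the bender, and handed the job in at 34.65 s of the 120 s allowed. `job_done()` gives no verdict, so what follows comes from my last camera checks.

| Item | Last check | Limit |
|---|---|---|
| Middle die on the seat | about 1 mm off the seat's centre, flat | 8 mm |
| Pin through both holes | head about 2 mm off the seat's axis; head top at the same height as on its stand, which is right for a head resting on the die | 6 mm |
| Large die in the large steel dish | about 1 mm off centre, flat | 13 mm |
| Small die in the small dish | about 1–2 mm off centre, flat | 13 mm |

- **Tool offset disagreed with the description:** the fingertips are about 19–22 mm above the reported TCP, not 8 mm below it. The first grasp therefore closed on air above the stack and disturbed nothing. I measured the real offset with the cameras and used it for every later move.
- **Contact with the small dish:** at release the fingertips probably rested on its rim, with about 7 N. The small die then dropped about 2 mm onto the floor of the dish.
- **Partly hidden views:** the last side and wrist views of the small die were partly hidden and gave less consistent centres. I relied on the scene view, which agrees with an earlier clear side view.
- **Camera differences:** the cameras differ from each other by about 1–2 mm in height, within their stated calibration.

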